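# Dock the tray and load the full pod canisters

## Task

Push the aluminium tray along the bench, without lifting it, round the near side of the rack of pod cups and fully home against the back stop of the docking bay; neither the tray nor the robot may touch the rack or the two single cups fixed beside the lane. Then press the hold-down lever until it clicks and stays down by itself. Last, lift the closed steel canisters to feel their weight and stand every full one (one or two) upright in the tray; leave the empty ones standing on the bench, and do not disturb the other things.

Things in the scene. Friction and masses are not known exactly. Their poses are not given: they have to be found in the camera images.
- tray: Open aluminium tray, 100 mm (its x) by 160 mm (its y), 25 mm high, walls and floor 5 mm thick, about 0.5 kg, loose on the bench ahead of the robot. Origin at the centre of its underside, z up. At the start its x axis points within 15 degrees of straight away from the robot. Two canisters stand in it side by side along its y.
- dock: Low fixed steel docking bay on the right, axes parallel to the world's, open towards the robot (-x). Origin: where the tray's centre is when home. Back stop: inner face 50 mm to +x, 22 mm high. Side rails 22 mm high, 12 mm thick, 180 mm apart inside, from the stop to the origin's x, then flaring out 20 mm more to -x. The tray may touch stop and rails. Hold-down lever behind the stop.
- lever (a joint): Sprung hold-down lever: 0 raised, grows as pressed, 0.45 fully down (level). Pivot axis along x, 85 mm to +x and 75 mm to -y of the dock's origin, 48 mm up; the arm runs 145 mm towards +y, with a foot over the tray's far wall. Pressing takes up to about 12 N at the pad; past about 0.36 a pawl snaps in and keeps it down; let go before that, it springs back.
- lever_pad (a point): Centre of the top face of the black press pad (30 mm along x by 40 mm along the arm) at the free end of the lever. Raised it is about 119 mm above the bench and slopes 26 degrees; fully down it is level, 62 mm above the bench, 60 mm to +y and 85 mm to +x of the dock's origin. The foot, 14 mm wide in the middle of the stop, then reaches 12 mm over the docked tray, 34 to 44 mm above the bench.
- cup_rack: Fixed obstacle, not to be touched: dark base 150 mm (x) by 56 mm (y) with a row of three small steel cups of vanilla pods, cup rims 48 mm high, pods to about 65 mm; axes parallel to the world's; origin at the centre of its underside. It stands between the tray and the dock; the only way past is on its near side, towards the robot.
- near_cup: Fixed obstacle, not to be touched: a single steel cup of pods, 54 mm diameter, 48 mm high (pods to 68 mm), on the robot's side of the lane past the rack; origin at the centre of its underside.
- end_cup: Fixed obstacle, not to be touched: a single steel cup of pods like the near cup, 54 mm diameter, 48 mm high (pods to 68 mm), at the right-hand end of the lane beyond the dock; origin at the centre of its underside.
- canister_1: One of the identical closed steel canisters, 58 mm diameter, 55 mm high, straight sides, flat lid, bottom-heavy; origin at the centre of its underside, z up its axis. Full weighs 0.47 to 0.63 kg, empty 0.12 to 0.16 kg; nothing shows which. At the start three to five stand on the bench on the left (absent ones give None): one or two full, at least one empty.
- canister_2: One of the identical closed steel canisters, 58 mm diameter, 55 mm high, straight sides, flat lid, bottom-heavy; origin at the centre of its underside, z up its axis. Full weighs 0.47 to 0.63 kg, empty 0.12 to 0.16 kg; nothing shows which. At the start three to five stand on the bench on the left (absent ones give None): one or two full, at least one empty.
- canister_3: One of the identical closed steel canisters, 58 mm diameter, 55 mm high, straight sides, flat lid, bottom-heavy; origin at the centre of its underside, z up its axis. Full weighs 0.47 to 0.63 kg, empty 0.12 to 0.16 kg; nothing shows which. At the start three to five stand on the bench on the left (absent ones give None): one or two full, at least one empty.
- canister_4: One of the identical closed steel canisters, 58 mm diameter, 55 mm high, straight sides, flat lid, bottom-heavy; origin at the centre of its underside, z up its axis. Full weighs 0.47 to 0.63 kg, empty 0.12 to 0.16 kg; nothing shows which. At the start three to five stand on the bench on the left (absent ones give None): one or two full, at least one empty.
- canister_5: One of the identical closed steel canisters, 58 mm diameter, 55 mm high, straight sides, flat lid, bottom-heavy; origin at the centre of its underside, z up its axis. Full weighs 0.47 to 0.63 kg, empty 0.12 to 0.16 kg; nothing shows which. At the start three to five stand on the bench on the left (absent ones give None): one or two full, at least one empty.
- pod_cup: Bystander: loose steel cup of pods, 60 mm diameter, 75 mm high (pods to 130 mm), back left; origin at the centre of its underside.
- amber_bottle: Bystander: amber bottle, 56 mm diameter, 130 mm high, back middle; origin at the centre of its underside.
- jar: Bystander: white jar with a black lid, 60 mm diameter, 80 mm high, left of the tray; origin at the centre of its underside.
Things that resemble listed ones, but are neither listed nor needed, are in the scene too. What is meant by the tray is not red, and is the larger of those in its own colour. Leave any blue look-alike of the canister_4 alone.

How it is judged:
By the outcome, as a careful person would: the job done as asked, in the order asked, and still so for the second after the job is handed in, with the robot touching nothing.
Of canister_2, canister_3, canister_4, canister_5 only 2 to 4 are there at a start; the rules pass over those that are not, and their reading is None.
At some moment in a run one of canister_1, canister_2, canister_3, canister_4, canister_5 may be knocked a few centimetres aside while the robot is not near it.
It also fails if it takes over 210 s, if anything falls off the work surface, if the arm or the gripper's body presses on something with over 40 N, if the wrist force passes 120 N, or if a joint passes its speed limit or range.

## Robot

A 7-joint arm with a two-finger parallel gripper is mounted at the origin on the work surface. World frame = base frame: x ahead of the robot, y to its left, z up, the work surface at z = 0. Lengths are in mm, angles in rad, forces in N, time in s.
With the tool pointing down it reaches from about 400 to 875 mm from the base axis. Payload 6.5 kg.
Tool frame: the origin (TCP) lies on the centre line of the jaws, within the pads' length; the fingertips stand 22 mm ahead of it and the grasp point (between the pads) lies 3 mm ahead of it; x points along the fingers, z is the direction in which the jaws open and shut, and the axes are right-handed (so a half turn about x gives the same grasp; the last joint's range is limited). The gripper opens to 88 mm and grips with 3 to 60 N. Pads are 18 mm wide; open, the fingers measure 123 mm over their backs; the gripper's body (75 mm by 187 mm) begins 45 mm behind the grasp point.
Start: joints at [1.191, 0.536, -0.004, 1.538, 0.003, 1.067, -0.071], TCP at [200.635, -618.252, 260.716] pointing down, gripper open.
Joint ranges: [-2.7, 2.7], [-0.37, 2.16], [-1.27, 1.26], [0.24, 2.4], [-1.31, 4.45], [0.19, 1.91], [-2.76, 2.76]. Speed limits (rad/s): [2.39, 2.39, 3.14, 3.14, 3.14, 3.14, 3.14].

## Interface

Orientations are given as a 3x3 rotation matrix whose columns are the frame's x, y, z axes.
In Python, from workcell import env gives the robot as it stands.
- The arm moves only by the shell command python3 -m inch 'ROWS' [OPENING] [FORCE]. ROWS is text: rows parted by semicolons, each of 4 numbers parted by spaces: the shift along the tool's x, y, z normalised to -1 to 1, where 1 is 0.15 m, then the turn about the tool's x normalised to -1 to 1, where 1 is 45 degrees. In form: tx ty tz turn; .... A call has 1 to 8 rows; each row is the pose to reach, as a shift and turn from the pose commanded when the call began, along the tool's axes at that moment; what a row does not reach only later rows make up. A row lasts 1/10 s, in which the tool goes at most 50 mm and 8.59 degrees, less where a joint would pass 70% of its speed; a pose out of reach is approached as far as the arm can. A call with a number of a shift or a turn outside -1 to 1 is refused whole. A call with a gripper value outside its range is refused whole. OPENING is the gripper's target within -1 to 1 (fully open at 1, half-way at 0, shut at -1), set as the call begins (- or left out, the last holds). The fingers move at their own pace and stop on an object; FORCE is the grip in N (left out, the last holds). Time passes only in rows, so rows that repeat a pose let the fingers close. It gives the time, the measured TCP pose, the force and the opening at its end, in the units of the state.
- env.get_obs(): the state, without advancing time (a new reading comes with each control period).
- env.grab_frame(name): name is "side" or "top" or "wrist"; returns (picture, depth): 480x640x3 uint8, blue, green, red; 480x640 float32, mm along the optical axis (not along the pixel's ray), 0 where there is no reading.
- env.camera_model(name): a dict with "camera_matrix" (3x3 intrinsics, pixels), "R" (3x3) and "t" (3): a world point X has camera coordinates R X + t. Camera axes: x right, y down, z forward; pixel columns grow to the right and rows downward; lengths in mm; the calibration is good to about 2 mm. A picture is of the moment at which its call begins: read the wrist's pose just before it. camera_model takes no time and is no camera call; for the wrist camera it gives the pose at the moment of the call.
- env.hand_in(): hands the job in, once; it reports no verdict.
Trained networks look in the newest picture that a camera, given by its name, has taken for a name from the list of things; names that differ only in an ending like _2 or _b are one class to them, and where a whole thing is asked for, a point or a joint stands for the part that bears it (a point fixed in the world has none). Each returns a list of dicts, best first, with "p" (0 to 1); they miss things now and then, are a little off and sometimes report something else, mostly with a low value. They report only what shows in the picture. A call takes as long as a camera call. They do not tell look-alikes from the thing itself.
- env.look_for(target, camera): "position" ([x, y, z] in mm, in world coordinates, good to about 4 mm: the middle of the surface that is visible of it).
The state is a dict: "time_s": time; "joints": joint angles; "qvel": joint speeds; "tau": joint torques, N m; "ee_pos": TCP position; "tcp_rot": TCP orientation; "contact_force": force on the tool from outside, world axes, zero at the start; "moment": the same for the moment, N m; "opening": finger opening in mm.
Only numpy, scipy, OpenCV 4.12 (cv2) and the standard library are available. Lean on these libraries where they do the work, as an engineer would, in place of code of your own. Each camera call takes 0.05 s, during which the arm holds its last target.

## Working session

There is one attempt and no reset: what is moved stays moved. The work goes in short steps, Python scripts to look and compute and a shell command to move; the robot and the scene stay as the last step left them, time stands still between calls to the robot, and variables do not carry over. Pictures are saved under pics/ and viewed, and the job is handed in when it is done.

```bash
ls; mkdir -p pics
python3 - <<'E'
from workcell import env
import cv2
o=env.get_obs()
for k in o: print(k,o[k])
for n in ["top","side","wrist"]:
    p,d=env.grab_frame(n); cv2.imwrite(f"pics/{n}0.png",p)
    m=env.camera_model(n); print(n,m)
E
```

```text
pics
time_s 0.0
joints [ 1.19080308  0.53717425 -0.00441812  1.53886552  0.00257139  1.06726857
 -0.07117709]
qvel [ 2.06262035e-05  1.02833823e-03 -1.13436852e-03  7.99449409e-05
 -3.94546818e-05 -1.67091124e-04 -1.96701565e-04]
tau [-1.70752696e-04 -5.70971739e+01  9.90698040e-01 -2.51594174e+01
 -5.62658650e-02  1.81529514e-02  2.02732726e-04]
ee_pos [ 200.44128345 -617.72414871  259.83694   ]
tcp_rot [[-6.32359898e-04  9.51149958e-01  3.08728615e-01]
 [ 1.58879948e-03  3.08729243e-01 -9.51148637e-01]
 [-9.99998538e-01 -1.10960392e-04 -1.70641455e-03]]
contact_force [-0.28235945 -0.49189347  0.19243253]
moment [-0.0285705   0.00716089 -0.02880315]
opening 88.15567064794975
top {'camera_matrix': array([[543.39918466,   0.        , 320.77907034],
       [  0.        , 543.39918466, 236.73719321],
       [  0.        ,   0.        ,   1.        ]]), 'R': array([[-0.00845685, -0.99958994, -0.02735739],
       [-0.98236427,  0.01341523, -0.18649526],
       [ 0.18678579,  0.02529776, -0.98207489]]), 't': array([  -9.88061945,  504.33870113, 1283.12328527])}
side {'camera_matrix': array([[605.33026865,   0.        , 321.51330598],
       [  0.        , 605.33026865, 241.14975021],
       [  0.        ,   0.        ,   1.        ]]), 'R': array([[-0.95109355, -0.3086601 ,  0.01224776],
       [-0.24276952,  0.72236799, -0.6474932 ],
       [ 0.19100793, -0.61879999, -0.7619728 ]]), 't': array([ 457.90632988,  203.36241902, 1386.29802886])}
wrist {'camera_matrix': array([[370.44841081,   0.        , 316.40591933],
       [  0.        , 370.44841081, 240.53360064],
       [  0.        ,   0.        ,   1.        ]]), 'R': array([[ 0.30897627, -0.95106798, -0.00183262],
       [-0.91667073, -0.29831397,  0.265939  ],
       [-0.25347276, -0.08048893, -0.96398812]]), 't': array([-649.077762  ,  -38.04054117,  388.93711659])}
```

View pics/top0.png

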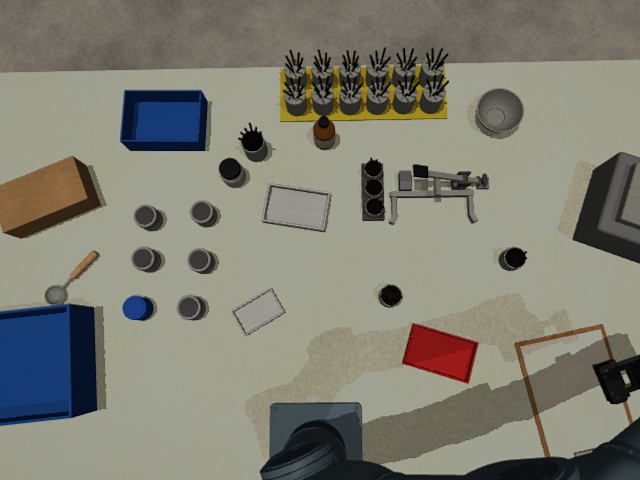

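View pics/side0.png

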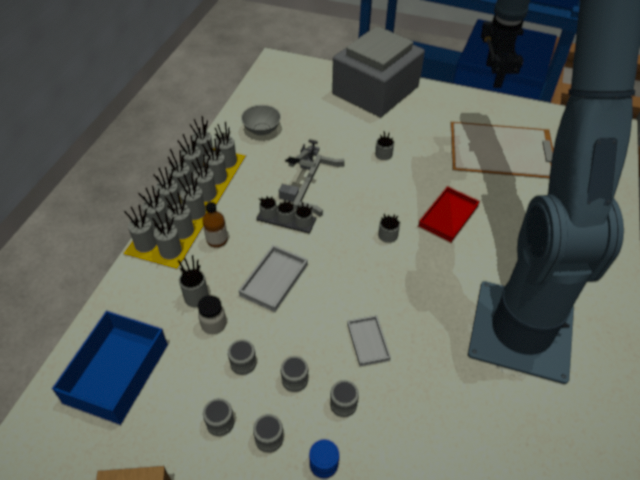

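Run:
```python
from workcell import env
import numpy as np
for n in ["tray","dock","lever_pad","cup_rack","near_cup","end_cup","canister_1","pod_cup","amber_bottle","jar"]:
  for c in ["top","side"]:
    r=env.look_for(n,c)
    m=env.camera_model(c)
    for q in r:
        X=np.array(q["position"]);k=m["camera_matrix"]@(m["R"]@X+m["t"])
        print(n,c,round(q["p"],2),X.round(0),(k[:2]/k[2]).round(0))
```

```text
tray top 0.88 [ 222. -301.    4.] [441. 353.]
tray top 0.72 [585.  48.   8.] [296. 209.]
tray top 0.58 [327. 140.   3.] [259. 311.]
tray side 0.76 [588.  50.   6.] [273. 280.]
tray side 0.69 [ 227. -303.    5.] [448. 214.]
tray side 0.65 [325. 141.   4.] [368. 341.]
dock top 0.92 [ 632. -304.   32.] [436. 186.]
dock top 0.43 [456. 414.  54.] [145. 258.]
dock top 0.34 [ 641. -302.   80.] [438. 177.]
lever_pad top 0.86 [ 639. -304.   81.] [439. 178.]
lever_pad top 0.46 [560. 410.  53.] [149. 217.]
lever_pad side 0.76 [ 641. -293.   78.] [299. 162.]
lever_pad side 0.39 [ 620. -132.   40.] [286. 214.]
cup_rack top 0.96 [ 621. -145.   49.] [373. 190.]
cup_rack top 0.42 [663. 199.  81.] [232. 172.]
cup_rack side 0.76 [ 618. -133.   41.] [287. 214.]
near_cup top 0.75 [ 357. -182.   48.] [391. 296.]
near_cup top 0.27 [588.  49.   8.] [296. 208.]
near_cup side 0.83 [ 354. -166.   53.] [390. 227.]
end_cup top 0.56 [ 442. -479.   53.] [514. 259.]
end_cup side 0.92 [ 444. -467.   44.] [385. 146.]
end_cup side 0.72 [588.  46.   6.] [274. 278.]
canister_1 top 0.86 [335. 292.  56.] [193. 307.]
cani
[... 269 characters left out ...]
95.  53.] [293. 374.]
canister_1 side 0.8 [565. 287.  57.] [242. 354.]
canister_1 side 0.8 [451. 428.  54.] [268. 432.]
canister_1 side 0.7 [334. 314.  57.] [343. 397.]
canister_1 side 0.62 [556. 424.  54.] [219. 414.]
canister_1 side 0.61 [335. 441.  53.] [324. 458.]
pod_cup top 0.78 [734. 146.  78.] [254. 144.]
pod_cup side 0.96 [734. 167.  77.] [192. 284.]
amber_bottle top 0.86 [757. -28.  87.] [325. 133.]
amber_bottle side 0.7 [757. -10.  75.] [216. 226.]
amber_bottle side 0.32 [565. 290.  58.] [241. 354.]
amber_bottle side 0.27 [ 640. -293.   75.] [300. 162.]
jar top 0.81 [665. 198.  79.] [233. 171.]
jar top 0.18 [ 641. -304.   83.] [439. 177.]
jar side 0.75 [667. 222.  65.] [210. 314.]
```

The top view shows three tray-like things: a red one at (441,353), a small grey one at (259,311) and a large grey one at (296,209). The large grey one is the tray. There are five grey canisters at (148,217), (204,213), (146,260), (202,261) and (192,307), and a blue look-alike at (138,307). Next I'll check close crops and measure from depth.

```bash
cat > h.py <<'E'
import numpy as np, cv2
from workcell import env
def cloud(cam):
    p,d=env.grab_frame(cam); m=env.camera_model(cam)
    K=m["camera_matrix"]; v,u=np.mgrid[:480,:640]
    P=np.stack([(u-K[0,2])/K[0,0]*d,(v-K[1,2])/K[1,1]*d,d],-1)
    X=(P-m["t"])@m["R"]; X[d==0]=np.nan
    return p,d,X
def proj(cam,X):
    m=env.camera_model(cam);k=m["camera_matrix"]@(m["R"]@np.array(X,float)+m["t"]);return k[:2]/k[2]
E
python3 - <<'E'
from h import *
p,d,X=cloud("top")
cv2.imwrite("pics/t1.png",cv2.resize(p[120:330,220:540],None,fx=2.5,fy=2.5,interpolation=cv2.INTER_CUBIC))
np.save("X0.npy",X)
print("bench z",np.nanmedian(X[330:340,300:380,2]))
x,y,z=X[...,0],X[...,1],X[...,2]
# tray
def reg(a,b,c,e,z0,z1): return (x>a)&(x<b)&(y>c)&(y<e)&(z>z0)&(z<z1)
s=reg(500,680,-75,170,12,40)
print("trayrim",s.sum(),np.median(z[s])); r=cv2.minAreaRect(np.c_[x[s],y[s]].astype(np.float32)); print(r)
for nm,b in dict(rack=(500,740,-200,-85,8,40),rackall=(500,740,-200,-85,35,80),near=(310,410,-230,-130,15,80),end=(390,500,-530,-420,15,80)).items():
    s=reg(*b); print(nm,s.sum(),x[s].min(),x[s].max(),y[s].min(),y[s].max(),np.percentile(z[s],[5,50,95,100]))
for a,b,c,e in [(500,760,-450,-185)]:
    s=reg(a,b,c,e,8,30); 
    rp=np.c_[x[s],y[s]]; print("dock low",rp.min(0),rp.max(0))
    # profile of low pts per y column
    for yy in range(-420,-190,10):
        t=s&(abs(y-yy)<5); 
        if t.sum(): print(yy,t.sum(),x[t].min().round(),x[t].max().round(),np.median(z[t]).round())
    s=reg(a,b,c,e,50,160)
    for yy in range(-450,-190,10):
        t=s&(abs(y-yy)<5)
        if t.sum(): print("hi",yy,t.sum(),x[t].min().round(),x[t].max().round(),z[t].min().round(),z[t].max().round())
E
```

```text
bench z -0.04593214047863971
trayrim 563 23.872095181724536
((586.8348999023438, 39.34560012817383), (178.24961853027344, 102.28358459472656), 80.41795349121094)
rack 557 542.4674295387606 739.304722072583 -199.9711974980655 -100.52458072192599 [ 9.02683943 15.02452781 33.94720525 39.98030968]
rackall 858 555.7596558344843 699.7355077411289 -169.59214864258828 -123.20497454477871 [42.95400637 50.48090215 62.48763038 71.91111034]
near 421 334.11028063983065 386.79449299166276 -206.66076975353315 -153.5795679550549 [41.99126608 50.56444636 66.47915234 72.0131879 ]
end 483 421.52752200173927 473.49882487158317 -506.5434517151633 -453.60381004742624 [22.45663364 49.02106489 65.53071549 72.43811912]
dock low [ 515.97658218 -441.83059455] [ 757.07086045 -185.80608198]
-420 33 523.0 661.0 13.0
-410 14 564.0 658.0 26.0
-400 44 543.0 624.0 21.0
-390 143 543.0 715.0 21.0
-380 48 516.0 633.0 21.0
-370 32 611.0 633.0 21.0
-360 36 611.0 641.0 21.0
-350 50 591.0 653.0 20.0
-340 28 612.0 624.0 20.0
-330 30 611.0 757.0 21.0
-320 23 611.0 626.0 20.0
-310 5 611.0 613.0 17.0
-300 20 611.0 627.0 20.0
-290 25 611.0 626.0 21.0
-280 27 611.0 725.0 21.0
-270 23 554.0 624.0 20.0
-260 25 611.0 624.0 20.0
-250 30 610.0 704.0 20.0
-240 34 610.0 699.0 21.0
-230 34 611.0 712.0 22.0
-220 34 611.0 669.0 21.0
-210 49 592.0 748.0 20.0
-200 109 547.0 676.0 21.0
hi -430 2 651.0 656.0 50.0 50.0
hi -420 2 646.0 656.0 50.0 51.0
hi -380 36 629.0 662.0 50.0 67.0
hi -370 58 631.0 662.0 50.0 66.0
hi -360 52 630.0 662.0 50.0 67.0
hi -350 30 631.0 658.0 54.0 69.0
hi -340 23 639.0 653.0 58.0 73.0
hi -330 22 639.0 653.0 66.0 80.0
hi -320 26 639.0 652.0 69.0 84.0
hi -310 39 600.0 653.0 70.0 87.0
hi -300 90 599.0 653.0 63.0 94.0
hi -290 70 599.0 653.0 70.0 97.0
hi -280 26 639.0 654.0 88.0 102.0
hi -270 38 632.0 659.0 98.0 119.0
hi -260 47 631.0 661.0 110.0 126.0
hi -250 46 631.0 662.0 114.0 126.0
hi -240 61 631.0 661.0 121.0 131.0
hi -230 3 633.0 643.0 127.0 128.0
```

View pics/t1.png

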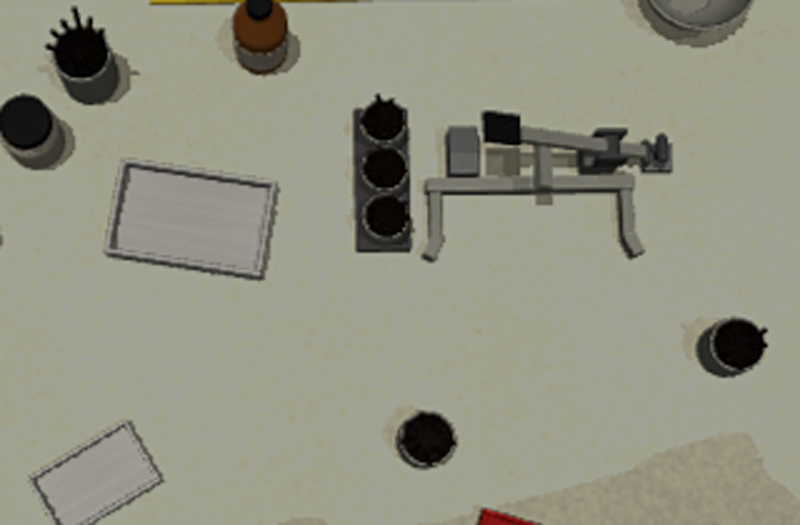

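Run:
```python
from h import *
def ray(cam,u,v,z):
    m=env.camera_model(cam);K=m["camera_matrix"];r=m["R"].T@np.linalg.solve(K,[u,v,1]);c=-m["R"].T@m["t"];return (c+r*(z-c[2])/r[2])[:2].round(1)
f=lambda a,b:(220+a/2.5-.3,120+b/2.5-.3)
print("tray corners")
for a,b in [(123,160),(276,183),(263,278),(107,255)]: print(ray("top",*f(a,b),25))
print("small tray?");
for a,b in [(30,478),(127,422)]: print(ray("top",*f(a,b),20))
print("rail inner L,R at z22", ray("top",*f(442,200),22),ray("top",*f(617,200),22),"ends",ray("top",*f(437,260),22),ray("top",*f(628,257),22), "stop",ray("top",*f(530,191),22))
print("rack base corners",[ray("top",*f(a,b),10) for a,b in [(356,251),(411,251),(356,108),(411,108)]])
X=np.load("X0.npy");x,y,z=X[...,0],X[...,1],X[...,2]
s=(x>500)&(x<680)&(y>-75)&(y<140)&(z>17)&(z<30)
n,l,st,_=cv2.connectedComponentsWithStats(s.astype(np.uint8));i=1+np.argmax(st[1:,4]);s=l==i
print(s.sum(),np.median(z[s]),cv2.minAreaRect(np.c_[x[s],y[s]].astype(np.float32)))
for nm,q in dict(pawl=(620,690,-235,-200),lev=(620,680,-450,-340)).items():
    s=(x>q[0])&(x<q[1])&(y>q[2])&(y<q[3])&(z>28); print(nm,x[s].min(),x[s].max(),y[s].min(),y[s].max(),z[s].max(),np.percentile(z[s],[5,50,95]))
```

```text
tray corners
[647.6 116. ]
[620.9 -39.4]
[523.1 -25.3]
[548.9 131.2]
small tray?
[327.6 204.9]
[381.4 110.1]
rail inner L,R at z22 [ 601.4 -206.4] [ 598.6 -381.4] ends [ 539.6 -199.3] [ 540.  -388.9] stop [ 609.3 -295. ]
rack base corners [array([ 552.7, -119.3]), array([ 551.9, -174.8]), array([ 703.7, -122.7]), array([ 702.7, -179.3])]
455 24.589938549517104 ((588.3137817382812, 48.10584259033203), (160.48123168945312, 102.28358459472656), 80.41795349121094)
pawl 624.6170964934403 676.1704710819002 -234.86361836168695 -212.43749541173088 128.4539025818492 [30.00940411 33.60472625 39.34289945]
lev 622.4362433817198 662.0370590898684 -426.83823246183505 -340.6575032427957 72.44020640183908 [30.93165218 50.25912121 66.35733102]
```

```bash
python3 -m inch '0 .28 -.14 .13; 0 .56 -.29 .26; 0 .84 -.43 .4; 0 .84 -.43 .4' 1 20
```

```text
time_s: 1.6
ee_pos: [307.8, -512.3, 260.8]
tcp_rot: [[0.004, 1.0, 0.008], [0.003, 0.008, -1.0], [-1.0, 0.004, -0.003]]
contact_force: [-0.7, -0.4, 0.3]
opening: 88.2
```

```bash
python3 -m inch '0 .2 -.3 0; 0 .4 -.6 0; 0 .6 -.9 0; 0 .62 -.93 0'; python3 -m inch '0 .15 -.3 0; 0 .3 -.6 0; 0 .45 -.9 0; 0 .5 -1 0';python3 -m inch '0 .15 -.3 0; 0 .3 -.6 0; 0 .45 -.9 0; 0 .5 -1 0'; python3 -m inch '0 .1 -.3 0; 0 .2 -.6 0; 0 .25 -.78 0; 0 .25 -.78 0; 0 .25 -.78 0'
```

```text
time_s: 2.0
ee_pos: [396.9, -373.8, 260.9]
tcp_rot: [[0.002, 1.0, 0.007], [0.002, 0.007, -1.0], [-1.0, 0.002, -0.002]]
contact_force: [-0.2, 0.1, 0.1]
opening: 88.3
time_s: 2.4
ee_pos: [471.0, -223.5, 261.0]
tcp_rot: [[0.002, 1.0, 0.007], [0.002, 0.007, -1.0], [-1.0, 0.002, -0.002]]
contact_force: [0.1, -0.0, -0.1]
opening: 88.4
time_s: 2.8
ee_pos: [545.7, -72.9, 261.1]
tcp_rot: [[0.002, 1.0, 0.007], [0.003, 0.007, -1.0], [-1.0, 0.002, -0.003]]
contact_force: [-1.0, -0.4, -0.7]
opening: 88.0
time_s: 3.3
ee_pos: [581.3, 38.1, 260.5]
tcp_rot: [[-0.0, 1.0, 0.001], [-0.001, 0.001, -1.0], [-1.0, -0.0, 0.001]]
contact_force: [0.4, -1.7, -0.2]
opening: 88.0
```

Run:
```python
from h import *
o=env.get_obs();print(o["ee_pos"],o["contact_force"])
p,d,X=cloud("wrist");cv2.imwrite("pics/w1.png",p)
x,y,z=X[...,0],X[...,1],X[...,2]
s=(x>500)&(x<680)&(y>-75)&(y<140)&(z>17)&(z<30)
n,l,st,_=cv2.connectedComponentsWithStats(s.astype(np.uint8));i=1+np.argmax(st[1:,4]);s=l==i
print(s.sum(),cv2.minAreaRect(np.c_[x[s],y[s]].astype(np.float32)))
```

```text
[581.30190236  38.08970475 260.53893557] [ 0.36555893 -1.66687306 -0.19198718]
3061 ((586.2794189453125, 43.56578063964844), (160.20509338378906, 100.26408386230469), 80.15333557128906)
```

View pics/w1.png

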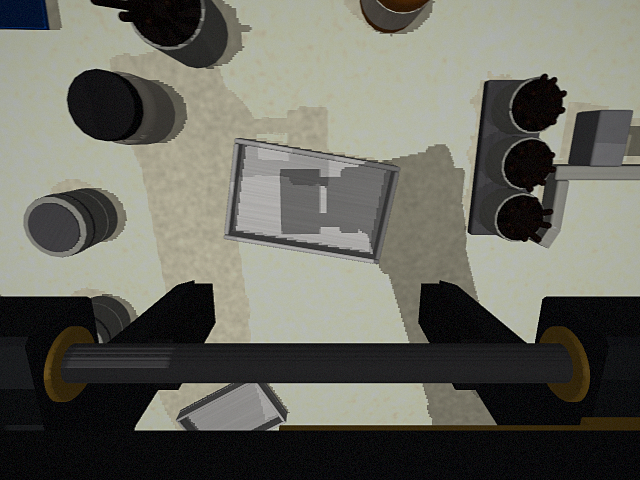

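The wrist view confirms the tray: large, aluminium, 160x100, centred at (586,44), yaw about -9.8°, with its rim at pixels (237,140)-(398,262). I'll lower the open fingers into it.

```bash
python3 -m inch '.3 .03 -.03 0; .6 .03 -.03 0; .9 .03 -.03 0; 1 .03 -.03 0;1 .03 -.03 0'; python3 -m inch '.15 0 0 0; .3 0 0 0; .42 0 0 0; .49 0 0 0; .49 0 0 0; .49 0 0 0'
```

```text
time_s: 3.85
ee_pos: [584.3, 41.2, 109.1]
tcp_rot: [[-0.004, 1.0, -0.002], [-0.001, -0.002, -1.0], [-1.0, -0.004, 0.001]]
contact_force: [0.4, -0.4, 0.2]
opening: 88.2
time_s: 4.45
ee_pos: [587.0, 42.8, 38.7]
tcp_rot: [[0.002, 1.0, -0.001], [0.0, -0.001, -1.0], [-1.0, 0.002, -0.0]]
contact_force: [-0.1, -0.0, 0.3]
opening: 88.2
```

```bash
python3 -m inch '.03 0 0 0; .03 -.1 0 0; .03 -.2 0 0; .03 -.28 0 0; .03 -.36 0 0; .03 -.44 0 0; .03 -.52 0 0; .03 -.6 0 0'
python3 - <<'E'
from h import *
print(env.get_obs()["contact_force"])
p,d,X=cloud("wrist");cv2.imwrite("pics/w2.png",p)
E
```

```text
time_s: 5.25
ee_pos: [497.2, 43.1, 33.6]
tcp_rot: [[0.004, 1.0, -0.0], [0.001, -0.0, -1.0], [-1.0, 0.004, -0.001]]
contact_force: [2.0, -0.2, -1.0]
opening: 87.9
[ 1.95599419 -0.16036405 -1.03962035]
```

View pics/w2.png

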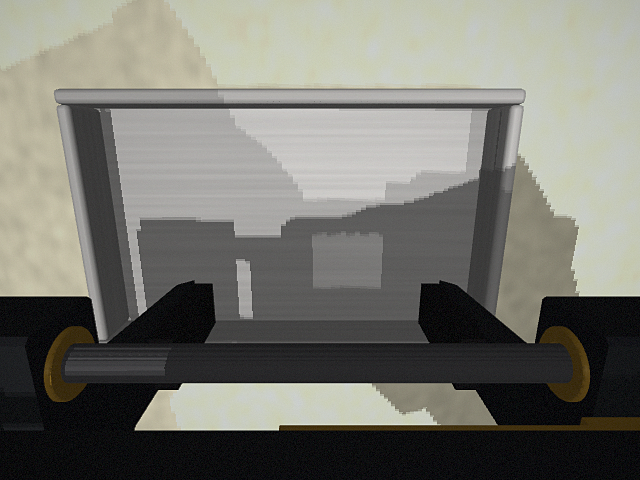

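```bash
cat >> h.py <<'E'
def tray(cam,b=(350,700,-400,170)):
    p,d,X=cloud(cam);x,y,z=X[...,0],X[...,1],X[...,2]
    s=(x>b[0])&(x<b[1])&(y>b[2])&(y<b[3])&(z>20)&(z<30)
    n,l,st,_=cv2.connectedComponentsWithStats(s.astype(np.uint8));i=1+np.argmax(st[1:,4]);s=l==i
    q=np.c_[x[s],y[s]]
    return s.sum(),q.min(0).round(1),q.max(0).round(1),cv2.minAreaRect(q.astype(np.float32))
E
python3 - <<'E'
from h import *
print(env.get_obs()["ee_pos"],tray("wrist"))
p,d,X=cloud("wrist");print(X[98,[100,200,300,400,500]].round(1))
E
```

```text
[494.41456426  42.9519148   33.26924902] (np.int64(16105), array([482.6, -28.2]), array([578.8, 132.2]), ((531.0864868164062, 51.86967086791992), (95.95410919189453, 160.74258422851562), 0.3560023307800293))
[[575.9 114.6  25.8]
 [576.   81.8  24.6]
 [576.   48.2  24.8]
 [576.   14.8  25.2]
 [576.1 -19.1  24.2]]
```

```bash
python3 -m inch '0 -.1 0 0; 0 -.2 0 0; 0 -.3 0 0; 0 -.38 0 0;0 -.39 0 0; 0 -.39 0 0'
python3 - <<'E'
from h import *
print(env.get_obs()["ee_pos"],tray("wrist"))
E
```

```text
time_s: 6.0
ee_pos: [437.8, 43.1, 32.9]
tcp_rot: [[0.001, 1.0, -0.0], [0.0, -0.0, -1.0], [-1.0, 0.001, -0.0]]
contact_force: [1.5, 0.4, 1.5]
opening: 88.0
[437.8172538   43.09499185  32.91029143] (np.int64(16096), array([425.2, -28.1]), array([521.3, 132.3]), ((473.3773498535156, 52.09455490112305), (96.06121063232422, 160.5047149658203), 0.13049928843975067))
```

```bash
python3 -m inch '0 .1 0 0; 0 .22 0 0; 0 .22 .1 0; 0 .22 .22 0; 0 .22 .34 0;0 .22 .46 0; 0 .22 .58 0; 0 .22 .6 0'
python3 - <<'E'
from h import *
print(env.get_obs()["ee_pos"],env.get_obs()["contact_force"],tray("wrist"))
E
```

```text
time_s: 6.85
ee_pos: [469.8, -48.5, 32.4]
tcp_rot: [[-0.002, 1.0, -0.002], [-0.0, -0.002, -1.0], [-1.0, -0.002, 0.0]]
contact_force: [1.1, 3.2, 3.1]
opening: 88.1
[469.76412236 -48.45807982  32.42656909] [1.06324452 3.15806993 3.13909938] (np.int64(10656), array([ 459.7, -111.8]), array([518.3,  48.3]), ((488.9798278808594, -31.782798767089844), (160.05862426757812, 57.95639419555664), 89.67692565917969))
```

```bash
python3 -m inch '0 0 .14 0; 0 0 .28 0; 0 0 .42 0; 0 0 .56 0; 0 0 .7 0;0 0 .84 0; 0 0 .94 0; 0 0 .94 0'
python3 - <<'E'
from h import *
print(env.get_obs()["ee_pos"],env.get_obs()["contact_force"],tray("wrist"))
print(tray("top"))
E
```

```text
time_s: 7.7
ee_pos: [469.6, -189.3, 32.3]
tcp_rot: [[-0.001, 1.0, -0.003], [-0.0, -0.003, -1.0], [-1.0, -0.001, 0.0]]
contact_force: [0.2, 1.1, -0.2]
opening: 87.9
[ 469.55624851 -189.30295361   32.29451742] [ 0.17837525  1.14403094 -0.211496  ] (np.int64(10727), array([ 459.3, -253.9]), array([518. , -93.7]), ((488.68994140625, -173.70831298828125), (160.29022216796875, 58.1093864440918), 89.72137451171875))
(np.int64(221), array([ 543.3, -399.6]), array([ 624.5, -318.1]), ((583.9146118164062, -358.83203125), (81.77758026123047, 80.95463562011719), 89.82929992675781))
```

```bash
python3 -m inch '0 0 .14 0; 0 0 .28 0; 0 0 .42 0; 0 0 .56 0; 0 0 .7 0;0 0 .78 0; 0 0 .8 0; 0 0 .8 0'
python3 - <<'E'
from h import *
print(env.get_obs()["ee_pos"],env.get_obs()["contact_force"],tray("wrist"))
p,d,X=cloud("wrist");cv2.imwrite("pics/w3.png",p)
E
```

```text
time_s: 8.6
ee_pos: [470.2, -307.3, 32.5]
tcp_rot: [[-0.0, 1.0, 0.0], [0.0, 0.0, -1.0], [-1.0, -0.0, -0.0]]
contact_force: [-0.0, -0.7, -0.3]
opening: 88.0
[ 470.21679166 -307.33839355   32.54777868] [-0.00297912 -0.7450439  -0.32587625] (np.int64(10541), array([ 460.2, -372. ]), array([ 517.6, -211.7]), ((488.92694091796875, -291.71722412109375), (160.21922302246094, 56.77947235107422), 89.646728515625))
```

View pics/w3.png

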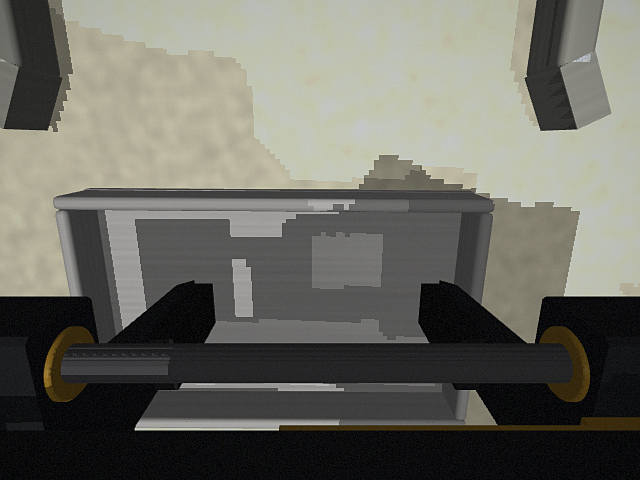

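Run:
```python
from h import *
p,d,X=cloud("wrist")
for r in (10,30,50,100):
    q=X[r]; s=(q[:,2]>17)&(q[:,2]<25); yy=q[s,1]; L=yy[yy>-290];R=yy[yy<-290]; print(r,np.nanmedian(q[s,0]).round(),L.min().round(1) if len(L) else None,R.max().round(1) if len(R) else None)
```

```text
10 577.0 -209.0 -387.8
30 572.0 -209.2 -387.8
50 566.0 -208.7 -387.6
100 550.0 -203.8 -392.5
```

```bash
python3 -m inch '0 0 .02 0; 0 0 .04 0; 0 0 .045 0; 0 0 .045 0'
python3 - <<'E'
from h import *
print(env.get_obs()["ee_pos"],env.get_obs()["contact_force"],tray("wrist"))
E
```

```text
time_s: 9.15
ee_pos: [470.3, -314.6, 32.7]
tcp_rot: [[0.0, 1.0, -0.0], [0.0, -0.0, -1.0], [-1.0, 0.0, -0.0]]
contact_force: [-0.6, 3.6, 1.6]
opening: 88.0
[ 470.26778106 -314.59152527   32.70059999] [-0.63838632  3.58123727  1.59736401] (np.int64(10434), array([ 460.2, -378.6]), array([ 517.5, -218.4]), ((488.9147033691406, -298.43701171875), (160.00863647460938, 56.29387664794922), 89.4909896850586))
```

```bash
python3 -m inch '0 0 -.05 0; -.2 0 -.05 0; -.38 0 -.05 0; -.38 -.2 -.05 0; -.38 -.4 -.05 0; -.38 -.47 -.05 0; -.38 -.47 -.05 0; -.38 -.47 -.05 0'
python3 - <<'E'
from h import *
print(env.get_obs()["ee_pos"],env.get_obs()["contact_force"],tray("wrist"))
p,d=env.grab_frame("top");cv2.imwrite("pics/t2.png",cv2.resize(p[120:360,320:560],None,fx=2.5,fy=2.5,interpolation=cv2.INTER_CUBIC))
E
```

```text
time_s: 10.0
ee_pos: [401.0, -307.5, 89.9]
tcp_rot: [[0.002, 1.0, -0.0], [-0.001, -0.0, -1.0], [-1.0, 0.002, 0.001]]
contact_force: [0.5, 0.3, 0.4]
opening: 88.1
[ 400.96800668 -307.49530049   89.93726815] [0.46953444 0.33493186 0.35283878] (np.int64(12441), array([ 416.5, -378.5]), array([ 517.9, -218. ]), ((467.05572509765625, -298.2129211425781), (160.61395263671875, 100.56069946289062), 89.4581298828125))
```

View pics/t2.png

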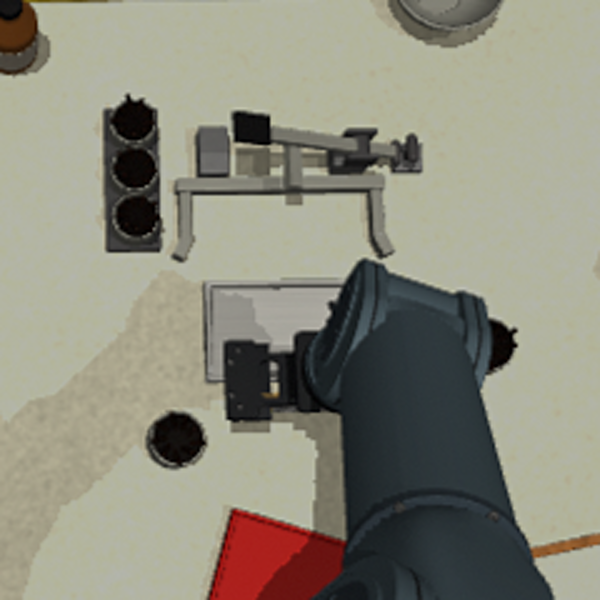

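```bash
python3 -m inch '.2 -.01 0 0; .35 -.01 0 0; .35 -.01 0 0; .35 .08 0 0; .35 .18 0 0; .35 .28 0 0; .35 .36 0 0; .35 .4 0 0';  python3 - <<'E'
from h import *
print(env.get_obs()["ee_pos"],env.get_obs()["contact_force"],tray("wrist",(350,570,-381,-215)))
p,d=env.grab_frame("wrist");cv2.imwrite("pics/w4.png",p)
E
```

```text
time_s: 10.9
ee_pos: [461.3, -307.3, 38.2]
tcp_rot: [[0.001, 1.0, 0.001], [-0.001, 0.001, -1.0], [-1.0, 0.001, 0.001]]
contact_force: [-5.0, 0.3, 5.0]
opening: 88.0
[ 461.28886166 -307.28275772   38.1638256 ] [-4.9893996   0.28676946  4.96470666] (np.int64(24425), array([ 451.2, -378.5]), array([ 570. , -217.5]), ((510.58111572265625, -297.9792175292969), (160.99740600585938, 118.83686828613281), 89.9988784790039))
```

View pics/w4.png

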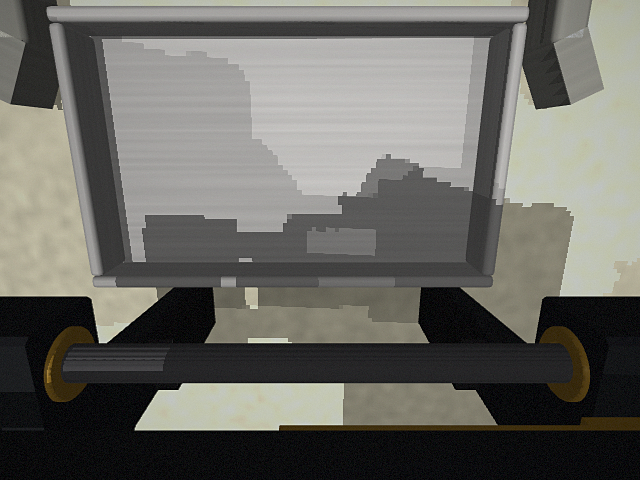

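```bash
python3 -m inch '0 .06 0 0; 0 .12 0 0; 0 .18 0 0; 0 .22 0 0; 0 .25 0 0;0 .27 0 0; 0 .28 0 0;0 .28 0 0';  python3 - <<'E'
from h import *
print(env.get_obs()["ee_pos"],env.get_obs()["contact_force"])
p,d=env.grab_frame("wrist");cv2.imwrite("pics/w5.png",p)
E
```

```text
time_s: 11.8
ee_pos: [500.7, -307.5, 37.2]
tcp_rot: [[-0.002, 1.0, -0.001], [0.0, -0.001, -1.0], [-1.0, -0.002, -0.0]]
contact_force: [-6.3, 0.5, 4.4]
opening: 88.0
[ 500.73338846 -307.51966325   37.15472161] [-6.31885107  0.53799311  4.41115809]
```

View pics/w5.png

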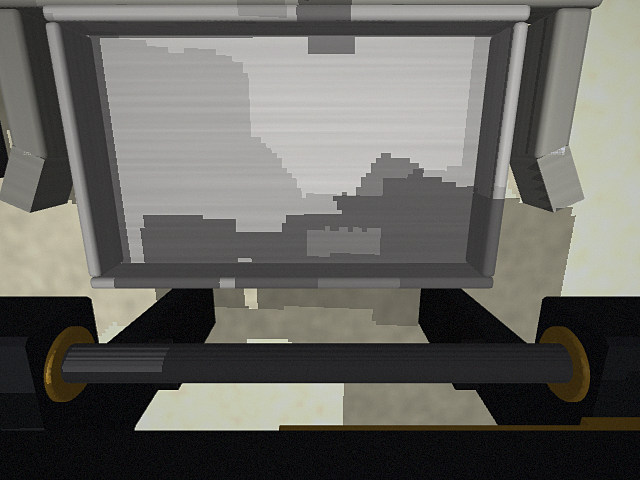

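```bash
python3 -m inch '0 .01 0 0; 0 .015 0 0; 0 .02 0 0; 0 .02 0 0';python3 -m inch '0 .01 0 0; 0 .015 0 0; 0 .015 0 0'
```

```text
time_s: 12.25
ee_pos: [500.9, -307.5, 36.8]
tcp_rot: [[-0.007, 1.0, -0.001], [0.001, -0.001, -1.0], [-1.0, -0.007, -0.001]]
contact_force: [-12.2, 0.5, 10.0]
opening: 88.2
time_s: 12.55
ee_pos: [501.1, -307.5, 36.6]
tcp_rot: [[-0.011, 1.0, -0.002], [0.001, -0.002, -1.0], [-1.0, -0.011, -0.001]]
contact_force: [-17.7, 0.9, 13.3]
opening: 88.4
```

```bash
python3 -m inch '0 -.06 0 0; 0 -.12 0 0; -.3 -.12 0 0; -.6 -.12 0 0; -.9 -.12 0 0; -1 -.12 0 0; -1 -.12 0 0' -1 20;  python3 - <<'E'
from h import *
print(env.get_obs()["ee_pos"],env.get_obs()["contact_force"])
p,d,X=cloud("wrist");cv2.imwrite("pics/w6.png",p)
x,y,z=X[...,0],X[...,1],X[...,2]
s=(x>490)&(x<609)&(y<-210)&(y>-386)&(z>18)&(z<30)
print("wall near",x[s].min(),y[s].min(),y[s].max())
for yy in (-350,-330,-270,-250):
    t=s&(abs(y-yy)<4); print(yy,np.percentile(x[t],[1,10,50,90,99]).round(1))
    t=(abs(y-yy)<4)&(x>580)&(x<640)&(z>15)&(z<30); print(np.c_[x[t],z[t]][np.argsort(x[t])][::max(1,t.sum()//12)].round(0).tolist())
E
```

```text
time_s: 13.25
ee_pos: [490.8, -308.1, 189.8]
tcp_rot: [[0.006, 1.0, -0.0], [-0.003, -0.0, -1.0], [-1.0, 0.006, 0.003]]
contact_force: [0.6, -0.1, -0.3]
opening: 34.3
[ 490.81552697 -308.13246704  189.80313619] [ 0.5675355  -0.09526233 -0.33406632]
wall near 508.2472673249602 -385.062126367061 -210.19557060326557
-350 [508.3 509.4 603.6 607.8 608.8]
[[603.0, 18.0], [604.0, 22.0], [606.0, 22.0], [609.0, 20.0], [611.0, 19.0], [613.0, 19.0], [616.0, 20.0], [618.0, 19.0], [620.0, 19.0], [628.0, 20.0], [629.0, 18.0], [634.0, 29.0], [638.0, 30.0]]
-330 [508.4 509.4 603.5 607.7 608.9]
[[603.0, 18.0], [604.0, 22.0], [605.0, 21.0], [607.0, 23.0], [609.0, 19.0], [610.0, 18.0], [612.0, 19.0], [613.0, 19.0], [615.0, 18.0], [616.0, 20.0], [618.0, 19.0], [620.0, 20.0], [621.0, 18.0]]
-270 [508.4 509.3 603.3 607.6 608.8]
[[603.0, 19.0], [604.0, 21.0], [605.0, 22.0], [607.0, 22.0], [609.0, 18.0], [611.0, 20.0], [612.0, 19.0], [614.0, 20.0], [615.0, 19.0], [617.0, 21.0], [619.0, 19.0], [620.0, 18.0]]
-250 [508.4 509.3 603.4 607.6 608.8]
[[603.0, 19.0], [604.0, 22.0], [605.0, 22.0], [607.0, 23.0], [609.0, 19.0], [610.0, 19.0], [612.0, 20.0], [613.0, 20.0], [615.0, 18.0], [617.0, 20.0], [618.0, 19.0], [619.0, 19.0], [621.0, 19.0]]
```

View pics/w6.png

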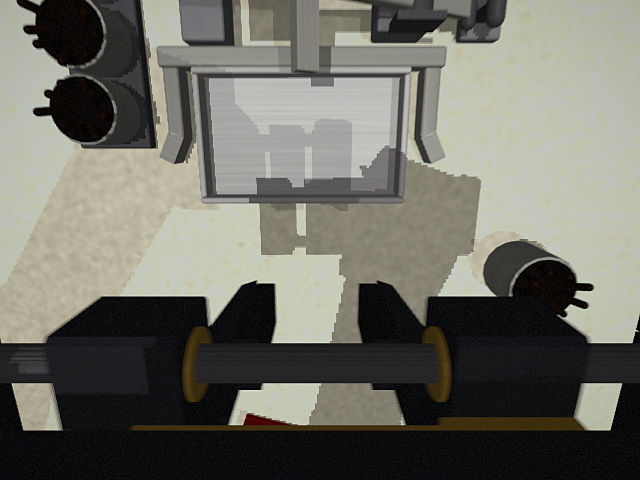

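```bash
python3 -m inch '0 .3 -.1 0; 0 .6 -.2 0; 0 .9 -.3 0; 0 1 -.4 0; 0 1 -.4 0' -1 20;  python3 -m inch '0 .03 0 0; 0 .03 0 0; 0 .03 0 0';python3 - <<'E'
from h import *
print(env.get_obs()["ee_pos"],env.get_obs()["contact_force"],env.get_obs()["opening"])
p,d=env.grab_frame("wrist");cv2.imwrite("pics/w7.png",p)
p,d=env.grab_frame("side");cv2.imwrite("pics/s7.png",cv2.resize(p[80:260,200:440],None,fx=3,fy=3))
E
```

```text
time_s: 13.8
ee_pos: [640.6, -242.3, 183.8]
tcp_rot: [[-0.002, 1.0, 0.006], [0.004, 0.006, -1.0], [-1.0, -0.002, -0.004]]
contact_force: [-0.6, 0.0, -0.2]
opening: 0.3
time_s: 14.1
ee_pos: [642.2, -249.0, 186.6]
tcp_rot: [[-0.001, 1.0, -0.002], [-0.001, -0.002, -1.0], [-1.0, -0.001, 0.001]]
contact_force: [-0.2, 0.2, 0.4]
opening: 0.4
[ 642.20245474 -248.95113879  186.64178243] [-0.24092045  0.1947173   0.42284176] 0.4304802101427551
```

View pics/w7.png

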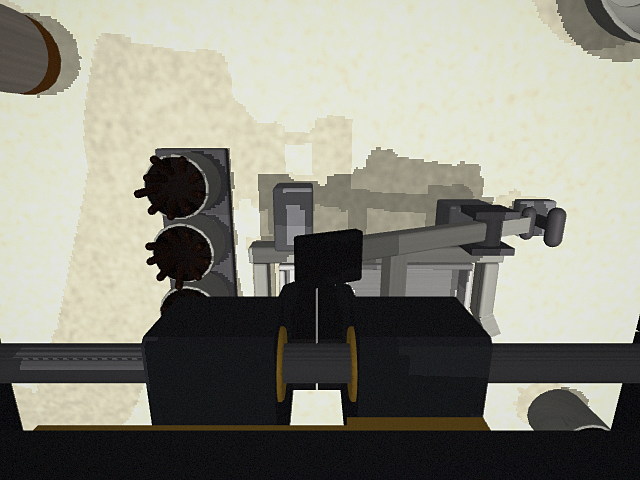

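View pics/s7.png

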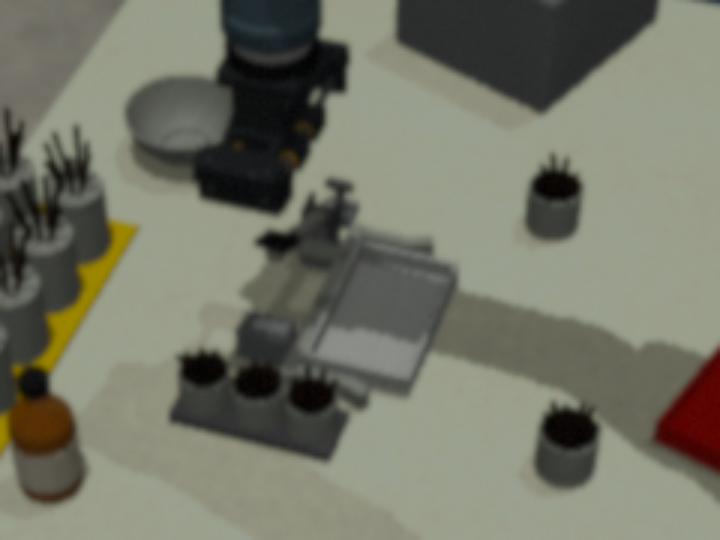

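```bash
python3 -m inch '.15 .02 0 0; .27 .02 0 0; .37 .02 0 0; .47 .02 0 0; .57 .02 0 0; .64 .02 0 0; .68 .02 0 0; .69 .02 0 0';python3 - <<'E'
from h import *
p,d=env.grab_frame("side");cv2.imwrite("pics/s8.png",cv2.resize(p[80:260,200:440],None,fx=3,fy=3))
print(env.get_obs()["ee_pos"],env.get_obs()["contact_force"])
E
```

```text
time_s: 15.0
ee_pos: [645.6, -247.3, 83.8]
tcp_rot: [[-0.002, 1.0, -0.001], [0.0, -0.001, -1.0], [-1.0, -0.002, -0.0]]
contact_force: [-6.5, 2.5, 12.8]
opening: 0.4
[ 645.63975375 -247.34980329   84.02641228] [-5.17755064  2.00685607  9.26406669]
```

View pics/s8.png

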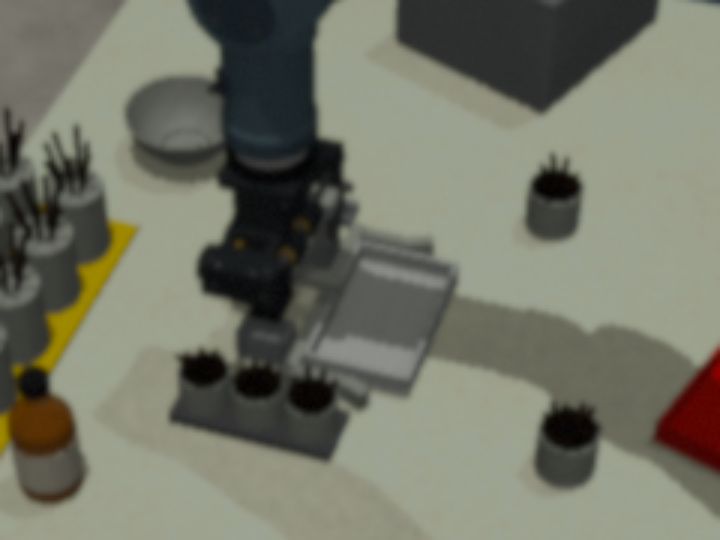

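Tip is at about z 62, which is fully down, with 9–13 N. I'll release slowly and check that the lever stays.

```bash
python3 -m inch '-.05 0 0 0; -.15 0 0 0; -.3 0 0 0; -.6 0 0 0; -.9 0 0 0; -1 0 0 0; -1 -.3 0 0; -1 -.5 0 0';python3 - <<'E'
from h import *
p,d,X=cloud("wrist");cv2.imwrite("pics/w9.png",p)
print(env.get_obs()["ee_pos"],env.get_obs()["contact_force"])
x,y,z=X[...,0],X[...,1],X[...,2]
for b in [(625,668,-265,-215),(590,606,-310,-285)]:
    s=(x>b[0])&(x<b[1])&(y>b[2])&(y<b[3])&(z>33)&(z<140); print(s.sum(),np.percentile(z[s],[1,25,50,75,99]).round(1) if s.any() else 0, x[s].mean(),y[s].mean(),y[s].min(),y[s].max())
E
```

```text
time_s: 15.85
ee_pos: [569.9, -247.8, 234.5]
tcp_rot: [[0.001, 1.0, -0.001], [-0.001, -0.001, -1.0], [-1.0, 0.001, 0.001]]
contact_force: [-0.1, -0.6, -0.5]
opening: 0.4
[ 564.82833836 -248.81461793  233.74254574] [-3.7629246  -0.37768183 -0.94727563]
2245 [33.1 59.6 60.2 60.8 62.1] 640.2737491942659 -240.55371229518144 -264.99997280484234 -218.8058158152012
316 [34.  42.1 42.7 43.2 44.2] 598.6896114458124 -298.8503133143988 -306.4053184587705 -292.14481029030657
```

View pics/w9.png

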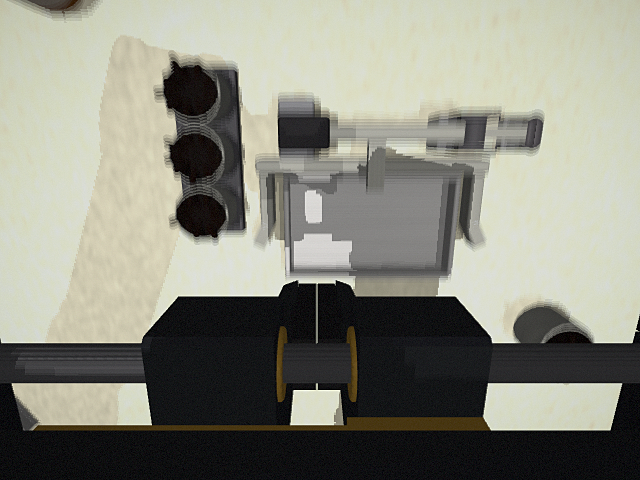

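The lever is latched: the pad is level at z≈60 and the foot is at 43, over the tray's far wall. Next I'll measure the canisters.

```bash
cat >> h.py <<'E'
def cans(cam,b=(250,650,200,500)):
    p,d,X=cloud(cam);x,y,z=X[...,0],X[...,1],X[...,2]
    s=(x>b[0])&(x<b[1])&(y>b[2])&(y<b[3])&(z>47)&(z<64)
    n,l,st,_=cv2.connectedComponentsWithStats(s.astype(np.uint8))
    for i in range(1,n):
        if st[i,4]<100: continue
        t=l==i; q=np.c_[x[t],y[t]].astype(np.float32); c,r=cv2.minEnclosingCircle(q)
        print(np.round(c,1),"mid",(q.min(0)+q.max(0)).round(1)/2,"r",round(r,1),"n",t.sum(),"z",np.median(z[t]).round(1),"bgr",p[t].mean(0).round())
E
python3 - <<'E'
from h import *
cans("top")
p,d=env.grab_frame("top");cv2.imwrite("pics/t3.png",cv2.resize(p[180:340,100:340],None,fx=3,fy=3,interpolation=cv2.INTER_CUBIC))
E
```

```text
[571.2 280.6] mid [571.55 279.85] r 29.8 n 433 z 56.3 bgr [85. 90. 91.]
[563.3 420.1] mid [563.3 420.4] r 30.3 n 435 z 56.2 bgr [83. 88. 89.]
[456.3 420.5] mid [455.45 420.2 ] r 30.6 n 454 z 56.3 bgr [84. 89. 90.]
[450.6 282.6] mid [451.2 282.4] r 29.9 n 455 z 56.1 bgr [86. 91. 92.]
[336.1 303.5] mid [336.4 303.5] r 29.6 n 466 z 56.3 bgr [87. 92. 93.]
[337.6 434.7] mid [336.4 434.3] r 30.4 n 477 z 56.5 bgr [143.  72.  34.]
```

View pics/t3.png

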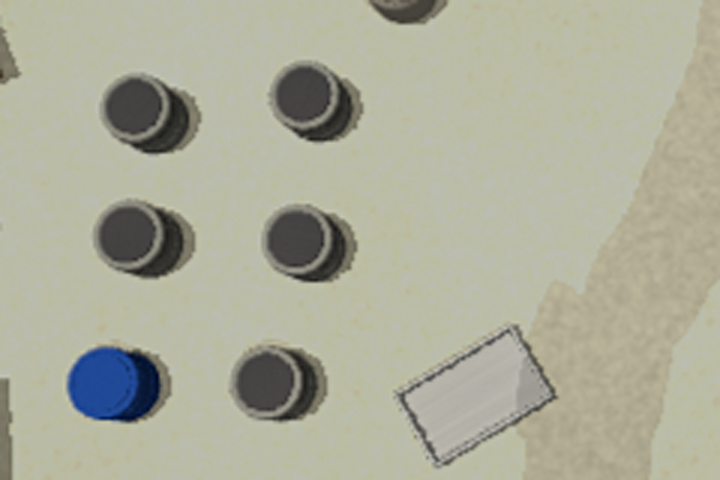

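```bash
python3 -m inch '0 0 -.2 -.19; 0 0 -.4 -.38; 0 0 -.6 -.57; 0 0 -.8 -.76; 0 0 -1 -.95; 0 0 -1 -1; 0 0 -1 -1' 1 20
python3 - <<'E'
from h import *
o=env.get_obs(); R=o["tcp_rot"]; print(o["joints"].round(2))
print("tool comps of world x150,y150:", (R.T@[1,0,0]).round(3),(R.T@[0,1,0]).round(3))
E
```

```text
time_s: 16.7
ee_pos: [572.6, -96.0, 233.9]
tcp_rot: [[0.001, 0.706, 0.708], [0.001, 0.708, -0.706], [-1.0, 0.001, 0.0]]
contact_force: [0.4, 0.2, 1.0]
opening: 54.6
[ 0.46  0.5  -0.5   1.73  0.28  0.98 -0.93]
tool comps of world x150,y150: [0.001 0.706 0.708] [ 0.001  0.708 -0.706]
```

```bash
python3 -m inch '0 .19 -.19 -.19; 0 .38 -.38 -.38; 0 .57 -.57 -.57; 0 .76 -.76 -.76; 0 .94 -.94 -.95; 0 .94 -.94 -1; 0 .94 -.94 -1'; python3 -m inch '0 .3 0 0; 0 .6 0 0; 0 .9 0 0; 0 1 0 0; 0 1 0 0'
python3 - <<'E'
from h import *
o=env.get_obs(); print(o["joints"].round(2))
cans("top")
E
```

```text
time_s: 17.4
ee_pos: [572.2, 102.6, 233.6]
tcp_rot: [[0.0, 0.001, 1.0], [0.0, 1.0, -0.001], [-1.0, 0.0, 0.0]]
contact_force: [0.2, -1.3, 0.1]
opening: 88.2
time_s: 17.9
ee_pos: [571.6, 253.6, 233.6]
tcp_rot: [[-0.0, -0.0, 1.0], [0.001, 1.0, 0.0], [-1.0, 0.001, -0.0]]
contact_force: [0.5, 0.4, 0.4]
opening: 88.5
[-0.01  0.62 -0.7   1.6   0.44  1.08 -0.83]
[563.2 420.3] mid [562.85 420.55] r 30.1 n 439 z 56.6 bgr [86. 91. 92.]
[456.7 420.2] mid [455.35 420.2 ] r 30.1 n 448 z 56.2 bgr [86. 91. 93.]
[451.3 282.4] mid [451.   281.95] r 29.4 n 453 z 56.0 bgr [88. 94. 95.]
[336.5 434.6] mid [337.65 435.2 ] r 30.6 n 478 z 56.1 bgr [147.  74.  36.]
[336.2 303.4] mid [336.25 303.85] r 29.3 n 466 z 56.2 bgr [89. 95. 96.]
```

Run:
```python
from h import *
print(env.get_obs()["ee_pos"])
cans("wrist")
```

```text
[572.21802965 250.88406521 233.31601657]
[348.9 408.8] mid [348.9  408.45] r 14.1 n 500 z 53.8 bgr [84. 33.  6.]
[455.8 413. ] mid [455.8 401.4] r 28.8 n 2634 z 55.3 bgr [73. 74. 74.]
[561.6 412.1] mid [561.6 400.5] r 28.3 n 2505 z 55.3 bgr [81. 82. 82.]
[335.7 299.6] mid [339.3 299.6] r 29.0 n 3870 z 55.7 bgr [68. 69. 69.]
[449.9 278.9] mid [450.2  278.35] r 29.2 n 4016 z 55.6 bgr [79. 80. 81.]
[570.  276.3] mid [569.85 276.35] r 28.9 n 3845 z 55.5 bgr [71. 72. 73.]
[646.7 211.2] mid [646.65 211.15] r 11.4 n 201 z 53.0 bgr [67. 74. 77.]
```

```bash
python3 -m inch '.3 .17 -.015 0; .6 .17 -.015 0; .9 .17 -.015 0; 1 .17 -.015 0; 1 .17 -.015 0'; python3 -m inch '.1 0 0 0; .2 0 0 0; .22 0 0 0; .22 0 0 0'; python3 -m inch '0 0 0 0;0 0 0 0;0 0 0 0;0 0 0 0;0 0 0 0' -1 30
```

```text
time_s: 18.5
ee_pos: [569.1, 274.3, 81.8]
tcp_rot: [[-0.003, 0.003, 1.0], [-0.003, 1.0, -0.003], [-1.0, -0.003, -0.003]]
contact_force: [-0.3, -0.2, -0.5]
opening: 88.0
time_s: 18.9
ee_pos: [569.2, 277.4, 50.5]
tcp_rot: [[-0.0, 0.0, 1.0], [-0.0, 1.0, -0.0], [-1.0, -0.0, -0.0]]
contact_force: [0.4, 0.5, 0.9]
opening: 87.9
time_s: 19.4
ee_pos: [569.6, 277.6, 51.0]
tcp_rot: [[0.001, 0.0, 1.0], [0.0, 1.0, -0.0], [-1.0, 0.0, 0.001]]
contact_force: [0.0, 1.0, 2.4]
opening: 57.5
```

Gripped at 57.5 mm, which fits the diameter. I'll lift it and weigh it.

```bash
cat > weigh.py <<'E'
from h import *
f=[]
for i in range(8):
    env.grab_frame("wrist"); f.append(env.get_obs()["contact_force"])
f=np.array(f); print("mean",f.mean(0).round(2),"std",f.std(0).round(2),env.get_obs()["ee_pos"].round(1),env.get_obs()["opening"])
E
python3 -m inch '-.1 0 0 0; -.2 0 0 0; -.3 0 0 0;-.3 0 0 0;-.3 0 0 0;-.3 0 0 0'; python3 weigh.py
```

```text
time_s: 20.0
ee_pos: [569.0, 277.2, 95.3]
tcp_rot: [[-0.001, 0.0, 1.0], [-0.001, 1.0, -0.0], [-1.0, -0.001, -0.001]]
contact_force: [0.4, -0.4, -1.0]
opening: 57.1
mean [-0.17  0.11 -1.33] std [0.42 0.36 0.38] [569.2 277.6  95.5] 57.22190700667291
```

A is empty (1.3 N). I'll set it back and go on to D.

```bash
python3 -m inch '.1 0 0 0; .2 0 0 0; .27 0 0 0;.295 0 0 0;.3 0 0 0; .3 0 0 0';python3 -m inch '0 0 0 0; 0 0 0 0; 0 0 0 0' 1; python3 -m inch '-.1 0 0 0; -.4 0 0 0; -.6 0 0 0;-.6 0 0 0'; python3 -m inch '0 0 -.3 0; 0 0 -.6 0; 0 0 -.8 0; 0 0 -.8 0; 0 0 -.8 0;0 0 -.8 0'
python3 - <<'E'
from h import *
print(env.get_obs()["ee_pos"])
cans("wrist")
E
```

```text
time_s: 21.0
ee_pos: [568.1, 276.8, 50.9]
tcp_rot: [[-0.003, 0.0, 1.0], [-0.003, 1.0, -0.0], [-1.0, -0.003, -0.003]]
contact_force: [-6.4, -5.3, 13.2]
opening: 57.2
time_s: 21.3
ee_pos: [569.3, 277.6, 50.3]
tcp_rot: [[-0.0, 0.0, 1.0], [0.0, 1.0, -0.0], [-1.0, 0.0, -0.0]]
contact_force: [-0.2, -0.2, 0.3]
opening: 79.3
time_s: 21.7
ee_pos: [571.9, 279.6, 146.3]
tcp_rot: [[0.007, 0.0, 1.0], [0.004, 1.0, -0.0], [-1.0, 0.004, 0.007]]
contact_force: [0.7, -0.6, -0.6]
opening: 88.1
time_s: 22.3
ee_pos: [450.7, 277.5, 140.8]
tcp_rot: [[0.001, 0.002, 1.0], [0.0, 1.0, -0.002], [-1.0, 0.0, 0.001]]
contact_force: [-0.1, -0.2, -0.3]
opening: 88.0
[450.70507451 277.50596808 140.83671647]
[337.1 413.1] mid [337.05 408.35] r 21.6 n 1600 z 54.6 bgr [110.  45.   9.]
[455.  412.3] mid [454.95 400.75] r 27.9 n 4465 z 55.3 bgr [85. 86. 87.]
[560.6 412.1] mid [560.55 401.35] r 28.4 n 4607 z 55.1 bgr [68. 69. 69.]
[334.8 301.2] mid [334.85 301.05] r 29.2 n 7920 z 55.7 bgr [80. 81. 82.]
[449.4 280.1] mid [449.45 280.3 ] r 29.0 n 7052 z 55.5 bgr [59. 60. 61.]
[566.7 277.1] mid [566.55 277.3 ] r 29.3 n 7296 z 55.3 bgr [74. 74. 75.]
```

```bash
python3 -m inch '.2 .015 -.01 0; .4 .015 -.01 0; .55 .015 -.01 0;.605 .015 -.01 0; .605 .015 -.01 0; .605 .015 -.01 0'; python3 -m inch '0 0 0 0;0 0 0 0;0 0 0 0;0 0 0 0;0 0 0 0' -1 30; python3 -m inch '-.1 0 0 0; -.2 0 0 0; -.3 0 0 0;-.3 0 0 0;-.3 0 0 0;-.3 0 0 0'; python3 weigh.py
```

```text
time_s: 22.95
ee_pos: [448.6, 280.3, 50.7]
tcp_rot: [[0.001, 0.001, 1.0], [0.001, 1.0, -0.001], [-1.0, 0.001, 0.001]]
contact_force: [-0.0, 0.3, 0.9]
opening: 88.0
time_s: 23.45
ee_pos: [448.4, 280.0, 50.4]
tcp_rot: [[0.001, 0.0, 1.0], [0.0, 1.0, -0.0], [-1.0, 0.0, 0.001]]
contact_force: [0.6, -0.6, 3.4]
opening: 57.1
time_s: 24.05
ee_pos: [447.6, 279.5, 94.6]
tcp_rot: [[-0.001, 0.0, 1.0], [-0.001, 1.0, -0.0], [-1.0, -0.001, -0.001]]
contact_force: [-0.4, -0.3, -1.4]
opening: 57.8
mean [-0.14  0.05 -0.99] std [0.17 0.41 0.4 ] [447.7 279.8  94.7] 57.48263809105856
```

D is empty too. I'll set it back and go on to E.

```bash
python3 -m inch '.1 0 0 0; .2 0 0 0; .27 0 0 0;.29 0 0 0;.295 0 0 0; .295 0 0 0';python3 -m inch '0 0 0 0; 0 0 0 0; 0 0 0 0' 1; python3 -m inch '-.1 0 0 0; -.4 0 0 0; -.6 0 0 0;-.6 0 0 0;-.6 0 0 0'; python3 -m inch '0 .03 -.3 0; 0 .08 -.6 0; 0 .13 -.75 0; 0 .13 -.75 0; 0 .13 -.75 0;0 .13 -.75 0'
python3 - <<'E'
from h import *
print(env.get_obs()["ee_pos"])
cans("wrist",(250,650,200,390))
E
```

```text
time_s: 25.05
ee_pos: [446.7, 279.0, 50.4]
tcp_rot: [[-0.002, -0.0, 1.0], [-0.003, 1.0, 0.0], [-1.0, -0.003, -0.002]]
contact_force: [-4.2, -4.7, 9.2]
opening: 57.0
time_s: 25.35
ee_pos: [447.9, 280.0, 50.5]
tcp_rot: [[0.0, 0.0, 1.0], [0.0, 1.0, -0.0], [-1.0, 0.0, 0.0]]
contact_force: [1.1, 0.9, 0.4]
opening: 79.3
time_s: 25.85
ee_pos: [448.4, 279.9, 141.8]
tcp_rot: [[0.002, 0.001, 1.0], [0.001, 1.0, -0.001], [-1.0, 0.001, 0.002]]
contact_force: [0.5, -0.0, -0.3]
opening: 87.8
time_s: 26.45
ee_pos: [336.4, 298.9, 140.4]
tcp_rot: [[-0.0, 0.002, 1.0], [-0.0, 1.0, -0.002], [-1.0, -0.0, -0.0]]
contact_force: [-0.2, 0.7, 0.3]
opening: 87.9
[336.41064133 298.90309446 140.35326409]
[334.5 301.2] mid [334.6 301.3] r 28.8 n 7064 z 55.7 bgr [62. 62. 63.]
[445.1 279.1] mid [445.05 280.5 ] r 29.3 n 5650 z 55.5 bgr [65. 65. 66.]
```

```bash
python3 -m inch '.2 .015 -.01 0; .4 .015 -.01 0; .55 .015 -.01 0;.6 .015 -.01 0; .6 .015 -.01 0; .6 .015 -.01 0'; python3 -m inch '0 0 0 0;0 0 0 0;0 0 0 0;0 0 0 0;0 0 0 0' -1 30; python3 -m inch '-.1 0 0 0; -.2 0 0 0; -.3 0 0 0;-.3 0 0 0;-.3 0 0 0;-.3 0 0 0'; python3 weigh.py
```

```text
time_s: 27.1
ee_pos: [334.5, 302.0, 51.3]
tcp_rot: [[0.001, 0.001, 1.0], [0.001, 1.0, -0.001], [-1.0, 0.001, 0.001]]
contact_force: [0.4, 0.1, 0.6]
opening: 88.3
time_s: 27.6
ee_pos: [334.4, 301.8, 51.1]
tcp_rot: [[0.001, 0.001, 1.0], [0.0, 1.0, -0.001], [-1.0, 0.0, 0.001]]
contact_force: [1.6, -0.9, 4.6]
opening: 57.5
time_s: 28.2
ee_pos: [333.3, 300.9, 94.8]
tcp_rot: [[-0.001, 0.0, 1.0], [-0.001, 1.0, -0.0], [-1.0, -0.001, -0.001]]
contact_force: [-1.0, 0.6, -5.8]
opening: 57.3
mean [-0.07 -0.09 -5.37] std [0.87 0.4  0.57] [333.8 301.6  95.6] 57.41141938046377
```

E is full (5.4 N). I'll carry it to the -y slot of the tray, aiming for (552,-336).

```bash
python3 -m inch '-.25 0 0 0; -.5 -.1 .15 0; -.7 -.25 .4 0; -.7 -.4 .65 0;-.7 -.5 .9 0;-.7 -.5 1 0'; python3 -m inch '0 -.3 .15 0; 0 -.6 .3 0; 0 -.9 .4 0; 0 -1 .45 0'; python3 -m inch '0 -.3 0 0; 0 -.6 0 0; 0 -.9 0 0; 0 -1 0 0'; python3 -m inch '0 -.3 0 0; 0 -.6 0 0; 0 -.9 0 0; 0 -1 0 0';  python3 -m inch '0 -.25 0 0; 0 -.5 0 0; 0 -.7 0 0; 0 -.75 0 0; 0 -.75 0 0; 0 -.75 0 0'
python3 - <<'E'
from h import *
print(env.get_obs()["ee_pos"],env.get_obs()["contact_force"],env.get_obs()["opening"])
p,d=env.grab_frame("wrist");cv2.imwrite("pics/w10.png",p)
E
```

```text
time_s: 29.2
ee_pos: [488.0, 222.2, 200.6]
tcp_rot: [[0.002, 0.007, 1.0], [-0.002, 1.0, -0.007], [-1.0, -0.002, 0.002]]
contact_force: [-0.4, 0.1, -6.1]
opening: 56.9
time_s: 29.6
ee_pos: [552.4, 69.3, 199.7]
tcp_rot: [[-0.001, 0.008, 1.0], [-0.004, 1.0, -0.008], [-1.0, -0.004, -0.001]]
contact_force: [-0.3, -1.1, -6.2]
opening: 57.3
time_s: 30.0
ee_pos: [550.3, -80.3, 199.8]
tcp_rot: [[-0.002, 0.008, 1.0], [-0.004, 1.0, -0.008], [-1.0, -0.004, -0.002]]
contact_force: [0.0, -0.2, -6.0]
opening: 57.3
time_s: 30.4
ee_pos: [549.7, -230.1, 199.9]
tcp_rot: [[-0.002, 0.007, 1.0], [-0.003, 1.0, -0.007], [-1.0, -0.003, -0.002]]
contact_force: [0.5, -0.5, -5.5]
opening: 57.3
time_s: 31.0
ee_pos: [551.4, -333.8, 200.4]
tcp_rot: [[-0.0, -0.001, 1.0], [0.002, 1.0, 0.001], [-1.0, 0.002, -0.0]]
contact_force: [0.9, 0.1, -5.1]
opening: 57.1
[ 551.40575663 -333.80328977  200.41801306] [ 0.87609428  0.07211284 -5.14539703] 57.108586472693894
```

View pics/w10.png

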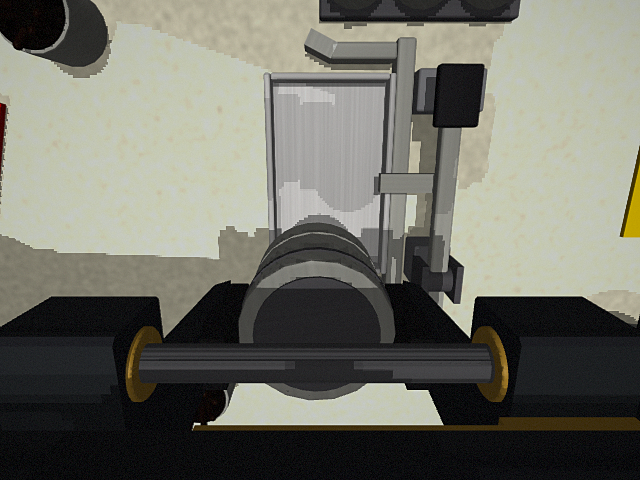

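```bash
python3 -m inch '.3 -.015 0 0; .6 -.015 0 0; .8 -.015 0 0; .88 -.015 0 0; .92 -.015 0 0;.94 -.015 0 0;.955 -.015 0 0;.965 -.015 0 0'; python3 -m inch '0 0 0 0;0 0 0 0'
```

```text
time_s: 31.85
ee_pos: [552.0, -338.6, 57.3]
tcp_rot: [[0.002, 0.0, 1.0], [-0.001, 1.0, -0.0], [-1.0, -0.001, 0.002]]
contact_force: [-0.5, -0.4, -5.5]
opening: 57.5
time_s: 32.05
ee_pos: [551.4, -338.4, 56.6]
tcp_rot: [[0.001, 0.001, 1.0], [-0.001, 1.0, -0.001], [-1.0, -0.001, 0.001]]
contact_force: [0.6, 0.5, -4.1]
opening: 57.2
```

```bash
python3 -m inch '.01 0 0 0;.015 0 0 0;.015 0 0 0';python3 -m inch '0 0 0 0; 0 0 0 0; 0 0 0 0; 0 0 0 0' .8; python3 -m inch '-.1 0 0 0; -.4 0 0 0; -.7 0 0 0;-1 0 0 0;-1 0 0 0;-1 0 0 0'
python3 - <<'E'
from h import *
print(env.get_obs()["ee_pos"],env.get_obs()["opening"])
p,d=env.grab_frame("wrist");cv2.imwrite("pics/w11.png",p)
cans("wrist",(500,620,-390,-210))
cans("top",(500,620,-390,-210)); cans("top")
E
```

```text
time_s: 32.35
ee_pos: [551.5, -338.0, 56.2]
tcp_rot: [[-0.0, 0.0, 1.0], [-0.001, 1.0, -0.0], [-1.0, -0.001, -0.0]]
contact_force: [-7.9, 3.3, 13.9]
opening: 57.1
time_s: 32.75
ee_pos: [551.4, -338.3, 53.8]
tcp_rot: [[0.001, 0.0, 1.0], [-0.0, 1.0, -0.0], [-1.0, -0.0, 0.001]]
contact_force: [-0.4, 0.3, -1.3]
opening: 79.2
time_s: 33.35
ee_pos: [551.7, -338.5, 205.6]
tcp_rot: [[0.002, 0.0, 1.0], [-0.002, 1.0, -0.0], [-1.0, -0.002, 0.002]]
contact_force: [-0.7, 0.2, -0.7]
opening: 79.2
[ 551.743481   -338.51575888  205.63512924] 79.17847794620934
[ 549.4 -337.6] mid [ 549.25 -337.55] r 29.5 n 4659 z 59.6 bgr [72. 73. 73.]
[ 551.2 -334.7] mid [ 550.95 -330.85] r 29.5 n 341 z 60.0 bgr [72. 76. 77.]
[568.5 279.3] mid [568.85 279.15] r 30.0 n 433 z 56.3 bgr [83. 88. 89.]
[562.6 420.1] mid [563.1  420.35] r 30.5 n 439 z 56.5 bgr [82. 87. 88.]
[480.9 240.1] mid [480.5 240. ] r 29.6 n 443 z 56.3 bgr [84. 90. 91.]
[456.1 420.6] mid [456.45 420.2 ] r 29.9 n 442 z 56.5 bgr [82. 87. 89.]
[337.7 433.6] mid [337.7  433.65] r 29.9 n 479 z 56.0 bgr [140.  70.  34.]
```

View pics/w11.png

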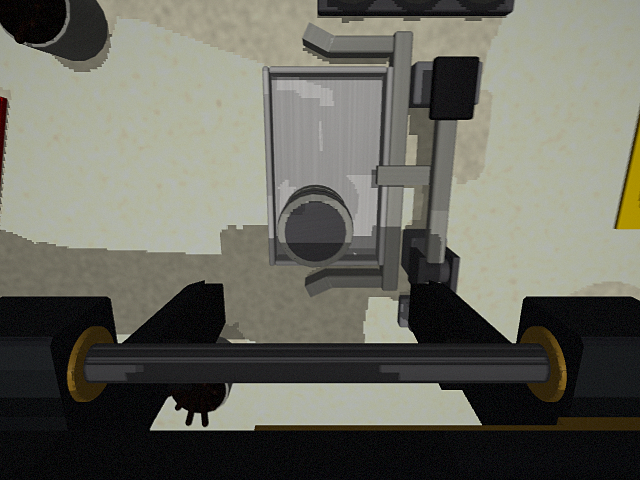

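E stands in the tray at (549,-338), lid at z 60. Meanwhile empty D was knocked to about (481,240), and it's still upright. Next are C and B.

```bash
python3 -m inch '0 .3 0 0; 0 .6 0 0; 0 .9 0 0; 0 1 0 0' 1; python3 -m inch '0 .3 0 0; 0 .6 0 0; 0 .9 0 0; 0 1 0 0';python3 -m inch '0 .3 -.1 0; 0 .6 -.2 0; 0 .9 -.3 0; 0 1 -.3 0';python3 -m inch '0 .3 -.1 0; 0 .6 -.2 0; 0 .9 -.3 0; 0 1 -.34 0'; python3 -m inch '0 .3 0 0; 0 .6 0 0; 0 .9 0 0; 0 1 0 0; 0 1 0 0; 0 1 0 0';  python3 - <<'E'
from h import *
print(env.get_obs()["ee_pos"],env.get_obs()["opening"])
cans("wrist")
E
```

```text
time_s: 33.95
ee_pos: [550.8, -182.0, 203.1]
tcp_rot: [[-0.001, -0.006, 1.0], [0.003, 1.0, 0.006], [-1.0, 0.003, -0.001]]
contact_force: [0.4, 0.8, 0.6]
opening: 88.0
time_s: 34.35
ee_pos: [550.6, -32.9, 203.4]
tcp_rot: [[-0.001, -0.006, 1.0], [0.003, 1.0, 0.006], [-1.0, 0.003, -0.001]]
contact_force: [-0.5, 1.3, -0.1]
opening: 88.0
time_s: 34.75
ee_pos: [504.1, 116.0, 203.5]
tcp_rot: [[-0.002, -0.005, 1.0], [0.001, 1.0, 0.005], [-1.0, 0.001, -0.002]]
contact_force: [-0.2, 0.3, 0.5]
opening: 88.2
time_s: 35.15
ee_pos: [453.8, 265.9, 203.7]
tcp_rot: [[-0.001, -0.004, 1.0], [0.002, 1.0, 0.004], [-1.0, 0.002, -0.001]]
contact_force: [-0.4, -0.4, -0.5]
opening: 88.2
time_s: 35.75
ee_pos: [456.3, 409.8, 202.8]
tcp_rot: [[-0.001, 0.002, 1.0], [-0.002, 1.0, -0.002], [-1.0, -0.002, -0.001]]
contact_force: [0.4, -0.6, -0.8]
opening: 87.8
[456.30456853 409.78569441 202.76496415] 87.77250322583726
[336.  431.7] mid [336.1  431.35] r 29.0 n 4848 z 55.9 bgr [141.  61.  14.]
[455.1 417.7] mid [455.05 417.95] r 29.0 n 4476 z 55.8 bgr [69. 70. 71.]
[561.3 418. ] mid [561.3 418. ] r 29.0 n 4645 z 55.7 bgr [68. 69. 69.]
[565.5 269.4] mid [565.45 262.5 ] r 27.4 n 1236 z 55.8 bgr [73. 73. 74.]
[479.1 239.3] mid [479.3  250.25] r 28.7 n 2041 z 55.5 bgr [50. 51. 51.]
```

```bash
python3 -m inch '.3 .05 -.01 0; .6 .05 -.01 0; .8 .05 -.01 0;.95 .05 -.01 0; 1 .05 -.01 0; 1 .05 -.01 0' .8; python3 -m inch '.01 0 0 0;.01 0 0 0;0.01 0 0 0;.01 0 0 0;.01 0 0 0' -1 30; python3 -m inch '-.1 0 0 0; -.2 0 0 0; -.3 0 0 0;-.3 0 0 0;-.3 0 0 0;-.3 0 0 0'; python3 weigh.py
```

```text
time_s: 36.4
ee_pos: [454.3, 417.4, 53.1]
tcp_rot: [[-0.001, 0.002, 1.0], [-0.002, 1.0, -0.002], [-1.0, -0.002, -0.001]]
contact_force: [0.5, -0.1, -0.1]
opening: 79.4
time_s: 36.9
ee_pos: [454.9, 419.7, 53.4]
tcp_rot: [[0.002, 0.001, 1.0], [0.001, 1.0, -0.001], [-1.0, 0.001, 0.002]]
contact_force: [1.5, -1.6, 5.8]
opening: 57.3
time_s: 37.5
ee_pos: [453.6, 418.8, 96.6]
tcp_rot: [[-0.001, 0.0, 1.0], [-0.001, 1.0, -0.0], [-1.0, -0.001, -0.001]]
contact_force: [-0.8, 0.2, -4.7]
opening: 57.3
mean [ 0.01  0.18 -4.82] std [0.57 0.58 0.51] [453.8 419.3  97. ] 57.38570287223933
```

C is full (4.8 N). I'll carry it to the +y slot, aiming for (551,-260).

```bash
python3 -m inch '-.25 0 0 0; -.5 -.1 .1 0; -.7 -.3 .2 0; -.7 -.55 .4 0;-.7 -.8 .6 0;-.7 -.8 .65 0'; python3 -m inch '0 -.3 0 0; 0 -.6 0 0; 0 -.9 0 0; 0 -1 0 0'; python3 -m inch '0 -.3 0 0; 0 -.6 0 0; 0 -.9 0 0; 0 -1 0 0'; python3 -m inch '0 -.3 0 0; 0 -.6 0 0; 0 -.9 0 0; 0 -1 0 0';  python3 -m inch '0 -.25 0 0; 0 -.5 0 0; 0 -.7 0 0; 0 -.73 0 0; 0 -.73 0 0; 0 -.73 0 0'
```

```text
time_s: 38.5
ee_pos: [556.8, 290.3, 201.5]
tcp_rot: [[0.003, 0.011, 1.0], [-0.007, 1.0, -0.011], [-1.0, -0.007, 0.003]]
contact_force: [0.3, -1.8, -5.1]
opening: 57.3
time_s: 38.9
ee_pos: [551.5, 142.8, 201.4]
tcp_rot: [[-0.001, 0.007, 1.0], [-0.005, 1.0, -0.007], [-1.0, -0.005, -0.001]]
contact_force: [0.0, 0.5, -5.8]
opening: 57.4
time_s: 39.3
ee_pos: [551.0, -6.7, 201.7]
tcp_rot: [[-0.001, 0.007, 1.0], [-0.004, 1.0, -0.007], [-1.0, -0.004, -0.001]]
contact_force: [0.9, -0.8, -5.7]
opening: 57.3
time_s: 39.7
ee_pos: [550.7, -156.5, 201.8]
tcp_rot: [[-0.001, 0.007, 1.0], [-0.003, 1.0, -0.007], [-1.0, -0.003, -0.001]]
contact_force: [-0.8, -0.3, -4.6]
opening: 57.2
time_s: 40.3
ee_pos: [551.7, -258.0, 202.2]
tcp_rot: [[0.0, -0.002, 1.0], [0.002, 1.0, 0.002], [-1.0, 0.002, 0.0]]
contact_force: [-0.1, 0.8, -4.7]
opening: 57.6
```

```bash
python3 -m inch '.3 0 0 0; .6 0 0 0; .8 0 0 0; .88 0 0 0; .92 0 0 0;.94 0 0 0;.955 0 0 0;.965 0 0 0'; python3 -m inch '0 0 0 0;0 0 0 0'
```

```text
time_s: 41.1
ee_pos: [552.2, -260.3, 58.8]
tcp_rot: [[0.002, 0.0, 1.0], [-0.001, 1.0, -0.0], [-1.0, -0.001, 0.002]]
contact_force: [-1.6, 4.9, 5.8]
opening: 57.3
time_s: 41.3
ee_pos: [552.2, -260.0, 58.7]
tcp_rot: [[0.002, 0.0, 1.0], [-0.0, 1.0, -0.0], [-1.0, -0.0, 0.002]]
contact_force: [-1.2, 2.0, 2.2]
opening: 57.0
```

Contact is made: the force went from -5 to +2 N. I'll release it.

```bash
python3 -m inch '0 0 0 0; 0 0 0 0; 0 0 0 0; 0 0 0 0' .8; python3 -m inch '-.1 0 0 0; -.4 0 0 0; -.7 0 0 0;-1 0 0 0;-1 0 0 0;-1 0 0 0'
python3 - <<'E'
from h import *
print(env.get_obs()["ee_pos"],env.get_obs()["opening"])
p,d,X=cloud("wrist");cv2.imwrite("pics/w12.png",p)
x,y,z=X[...,0],X[...,1],X[...,2]
cans("wrist",(500,620,-390,-210))
cans("top",(500,620,-390,-210)); cans("top")
s=(x>625)&(x<668)&(y>-258)&(y<-215)&(z>33);print("pad z",np.percentile(z[s],[25,50,90]))
s=(x>480)&(x<609)&(abs(y+350)<60)&(z>20)&(z<27);print("tray near edge",np.percentile(x[s],[.5,1]))
E
```

```text
time_s: 41.7
ee_pos: [551.2, -260.4, 57.5]
tcp_rot: [[0.0, 0.001, 1.0], [-0.0, 1.0, -0.001], [-1.0, -0.0, 0.0]]
contact_force: [-0.0, -0.6, 1.2]
opening: 79.3
time_s: 42.3
ee_pos: [551.7, -260.5, 209.3]
tcp_rot: [[0.002, 0.0, 1.0], [-0.002, 1.0, -0.0], [-1.0, -0.002, 0.002]]
contact_force: [0.1, -0.2, -0.3]
opening: 79.4
[ 551.71416725 -260.49299793  209.30430121] 79.40101607225728
[ 550.4 -259.7] mid [ 550.5 -260.1] r 29.4 n 4536 z 59.6 bgr [79. 80. 81.]
[ 549.4 -337. ] mid [ 549.35 -331.35] r 29.4 n 3410 z 59.5 bgr [54. 54. 54.]
[ 552.3 -254.1] mid [ 552.5  -246.25] r 28.4 n 228 z 60.0 bgr [79. 84. 85.]
[568.4 278.6] mid [568.75 279.75] r 29.7 n 429 z 56.3 bgr [84. 89. 91.]
[563.8 419.5] mid [563.3  420.95] r 30.9 n 433 z 56.6 bgr [83. 88. 89.]
[479.6 240.9] mid [480.3 240.2] r 30.4 n 442 z 56.1 bgr [86. 91. 93.]
[337.1 434.9] mid [337.7 434.3] r 30.8 n 477 z 56.4 bgr [142.  72.  35.]
pad z [58.99081213 59.55653071 60.48494303]
tray near edge [508.62814189 508.80006967]
```

View pics/w12.png

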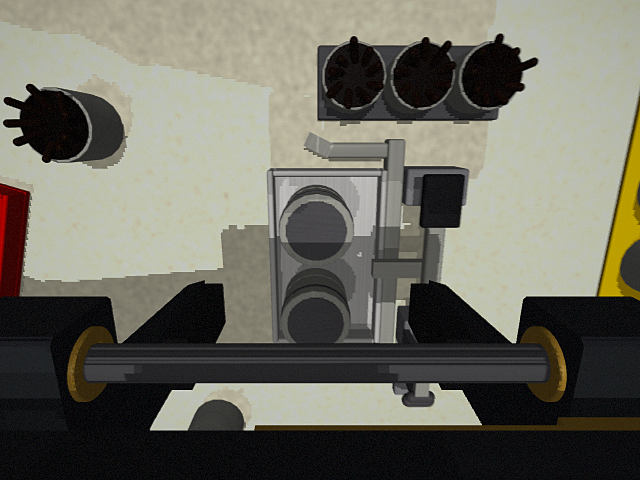

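Both full canisters stand in the tray, which is still home, and the lever is still down. I'll weigh the last one, B, as well.

```bash
python3 -m inch '0 .3 0 0; 0 .6 0 0; 0 .9 0 0; 0 1 0 0' .8; python3 -m inch '0 .3 0 0; 0 .6 0 0; 0 .9 0 0; 0 1 0 0';python3 -m inch '0 .3 0 0; 0 .6 0 0; 0 .9 0 0; 0 1 0 0';python3 -m inch '0 .3 0 0; 0 .6 0 0; 0 .9 0 0; 0 1 0 0'; python3 -m inch '0 .2 0 0; 0 .4 .06 0; 0 .52 .06 0; 0 .52 .06 0; 0 .52 .06 0';  python3 - <<'E'
from h import *
print(env.get_obs()["ee_pos"],env.get_obs()["opening"])
cans("wrist")
E
```

```text
time_s: 42.9
ee_pos: [550.5, -104.2, 206.9]
tcp_rot: [[-0.001, -0.007, 1.0], [0.003, 1.0, 0.007], [-1.0, 0.003, -0.001]]
contact_force: [-0.2, -0.7, 1.1]
opening: 79.4
time_s: 43.3
ee_pos: [550.4, 45.1, 207.1]
tcp_rot: [[-0.001, -0.006, 1.0], [0.003, 1.0, 0.006], [-1.0, 0.003, -0.001]]
contact_force: [0.3, -1.2, 0.6]
opening: 79.5
time_s: 43.7
ee_pos: [550.3, 194.5, 207.1]
tcp_rot: [[-0.001, -0.005, 1.0], [0.003, 1.0, 0.005], [-1.0, 0.003, -0.001]]
contact_force: [-0.5, 0.2, -0.6]
opening: 78.8
time_s: 44.1
ee_pos: [550.1, 343.8, 206.9]
tcp_rot: [[-0.002, -0.004, 1.0], [0.002, 1.0, 0.004], [-1.0, 0.002, -0.002]]
contact_force: [-1.4, 0.3, -0.2]
opening: 79.2
time_s: 44.6
ee_pos: [561.1, 415.8, 206.5]
tcp_rot: [[-0.001, 0.001, 1.0], [-0.002, 1.0, -0.001], [-1.0, -0.002, -0.001]]
contact_force: [0.4, -0.5, 0.2]
opening: 79.3
[561.05521349 415.75832719 206.49000848] 79.30461186627944
[336.7 431.5] mid [341.  431.5] r 29.0 n 4075 z 55.9 bgr [120.  49.   8.]
[561.7 418. ] mid [561.35 418.1 ] r 28.9 n 4319 z 55.8 bgr [59. 59. 60.]
[566.8 274.5] mid [566.85 264.9 ] r 28.4 n 1587 z 56.0 bgr [45. 45. 46.]
[479.3 238.9] mid [479.3  248.45] r 29.0 n 2190 z 55.7 bgr [44. 44. 44.]
```

```bash
python3 -m inch '.3 .01 0 0; .6 .01 0 0; .8 .01 0 0;.95 .01 0 0; 1 .01 0 0; 1 .01 0 0' .8; python3 -m inch '.03 0 0 0;.03 0 0 0;0.03 0 0 0;.03 0 0 0;.03 0 0 0' -1 30; python3 -m inch '-.1 0 0 0; -.2 0 0 0; -.3 0 0 0;-.3 0 0 0;-.3 0 0 0;-.3 0 0 0'; python3 weigh.py
```

```text
time_s: 45.25
ee_pos: [560.6, 417.4, 56.7]
tcp_rot: [[-0.001, 0.002, 1.0], [-0.002, 1.0, -0.002], [-1.0, -0.002, -0.001]]
contact_force: [0.3, -0.5, 0.3]
opening: 79.5
time_s: 45.75
ee_pos: [561.0, 419.6, 54.0]
tcp_rot: [[0.001, 0.0, 1.0], [0.001, 1.0, -0.0], [-1.0, 0.001, 0.001]]
contact_force: [0.1, -0.2, 5.1]
opening: 57.1
time_s: 46.35
ee_pos: [560.1, 418.9, 97.3]
tcp_rot: [[-0.001, 0.0, 1.0], [-0.001, 1.0, -0.0], [-1.0, -0.001, -0.001]]
contact_force: [-0.7, -0.4, -1.6]
opening: 57.1
mean [ 0.09 -0.18 -1.21] std [0.72 0.45 0.6 ] [560.3 419.3  97.7] 57.327804884461486
```

B is empty. I'll set it back, retreat and do the final checks.

```bash
python3 -m inch '.1 0 0 0; .2 0 0 0; .26 0 0 0;.285 0 0 0;.29 0 0 0; .295 0 0 0;.295 0 0 0';python3 -m inch '0 0 0 0; 0 0 0 0; 0 0 0 0' .9; python3 -m inch '-.1 0 0 0; -.4 0 0 0; -.7 0 0 0;-1 0 0 0;-1 0 0 0;-1 -.3 0 0; -1 -.6 0 0; -1 -.9 0 0';python3 -m inch '0 -.3 0 0; 0 -.6 0 0; 0 -.9 0 0; 0 -.9 0 0;  0 -.9 0 0;  0 -.9 0 0'
python3 - <<'E'
from h import *
cans("wrist",(500,620,-390,-210))
cans("top"); print("dock"); cans("top",(500,620,-390,-210))
p,d,X=cloud("top");cv2.imwrite("pics/t9.png",p)
x,y,z=X[...,0],X[...,1],X[...,2]
s=(x>625)&(x<668)&(y>-258)&(y<-215)&(z>43);print("pad z",np.percentile(z[s],[25,50,90]))
p,d=env.grab_frame("side");cv2.imwrite("pics/s9.png",p)
for n in ["pod_cup","amber_bottle","jar"]:
    print(n,[(np.round(q["position"]),round(q["p"],2)) for q in env.look_for(n,"top")][:1],[(np.round(q["position"]),round(q["p"],2)) for q in env.look_for(n,"side")][:1])
print(env.get_obs()["contact_force"],env.get_obs()["ee_pos"])
E
```

```text
time_s: 47.45
ee_pos: [559.7, 418.7, 54.1]
tcp_rot: [[-0.001, 0.0, 1.0], [-0.002, 1.0, -0.0], [-1.0, -0.002, -0.001]]
contact_force: [-3.8, -4.6, 8.6]
opening: 57.5
time_s: 47.75
ee_pos: [560.4, 419.4, 53.4]
tcp_rot: [[-0.0, 0.0, 1.0], [0.0, 1.0, -0.0], [-1.0, 0.0, -0.0]]
contact_force: [-0.3, -0.3, 0.1]
opening: 79.3
time_s: 48.55
ee_pos: [560.1, 283.1, 204.3]
tcp_rot: [[0.001, -0.0, 1.0], [0.0, 1.0, 0.0], [-1.0, 0.0, 0.001]]
contact_force: [0.2, -1.3, -0.0]
opening: 83.6
time_s: 49.15
ee_pos: [560.2, 150.9, 204.3]
tcp_rot: [[0.001, -0.001, 1.0], [0.001, 1.0, 0.001], [-1.0, 0.001, 0.001]]
contact_force: [0.2, 0.6, -0.0]
opening: 84.0
[568.8 278. ] mid [568.55 279.  ] r 29.9 n 434 z 56.4 bgr [84. 89. 90.]
[559.5 419.7] mid [560.4 419.3] r 29.9 n 440 z 56.3 bgr [85. 90. 91.]
[480.6 239.8] mid [480.3 239.7] r 29.7 n 438 z 55.9 bgr [88. 93. 95.]
[337.8 434.5] mid [337.6  434.45] r 30.3 n 474 z 56.4 bgr [146.  73.  35.]
dock
[ 552. -258.] mid [ 552.25 -256.65] r 29.9 n 410 z 60.0 bgr [85. 90. 92.]
[ 551.5 -335.2] mid [ 551.35 -335.3 ] r 29.7 n 418 z 60.1 bgr [84. 88. 90.]
pad z [59.5160582  61.42452803 65.28722122]
pod_cup [(array([742., 140.,  77.]), 0.92)] [(array([732., 166.,  77.]), 0.78)]
amber_bottle [(array([754., -29.,  86.]), 0.75)] [(array([770., -16.,  88.]), 0.91)]
jar [] [(array([666., 218.,  64.]), 0.57)]
[-0.10471304 -0.17004989  0.28808352] [560.26103893 149.4034812  203.64193574]
```

View pics/t9.png

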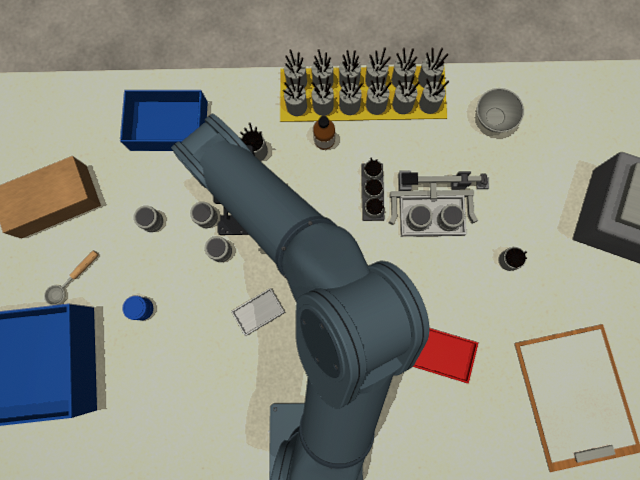

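View pics/s9.png

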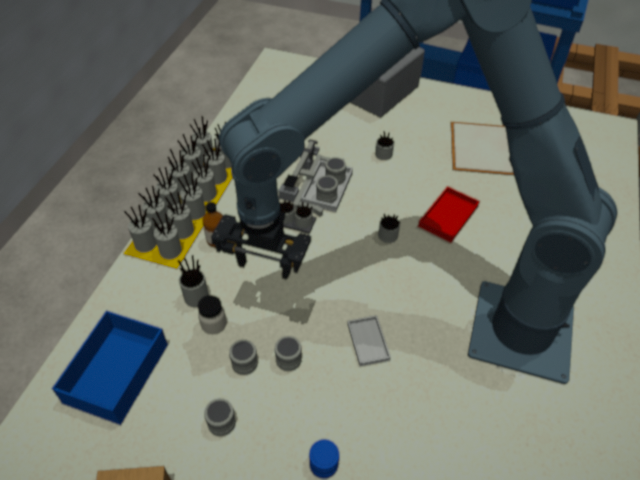

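In the final views the tray is home at pixel (433,216) with both canisters in it, and the lever is level at (435,180). The three empty ones stand at (149,218), (205,215) and (219,249), and the bystanders haven't moved. I'm handing in.

Run:
```python
from workcell import env
print(env.hand_in(), env.get_obs()["time_s"])
```

```text
the job is handed in; nothing more can be done
the job is handed in; nothing more can be done
```

The job is finished and handed in at about 50 s of the 210 s allowed; no verdict was given.

- **Tray:** I moved it along the bench with open fingers inside it, round the near side of the rack, then pushed it from behind until the force rose to about 18 N with no further motion. Its near edge still read x ≈ 508.5 mm after both canisters were in, so it had stayed against the stop. Images during the push showed about 30 mm of clearance to the rack and the near cup.
- **Lever:** I pressed the pad to the bottom with about 13 N and let go. It stayed down; the last readings put the pad level at about 60 mm and the foot at 43 mm over the tray's far wall.
- **Canisters:** I weighed all five grey ones and left the blue look-alike alone. Two were full (5.4 N and 4.8 N) and stand upright in the tray with lids at z ≈ 60 mm. The three empty ones (1.0 to 1.3 N) stand upright on the bench.

**Checks that disagreed:**
- One empty canister, after I had set it back, was found about 5 cm from where I left it. The arm was not near it, so this looks like the announced knock; I left it standing there.
- The top camera reads y about 4 mm higher than the wrist camera, so I used the wrist camera for grasping.
- In the last check the network missed the jar in the top view, where the arm hides it. The side camera shows it unmoved.
- The network's readings for the pod cup and bottle shifted by up to 13 mm from the start. In the pictures neither has moved.

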